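Hold the next roof board flush on a sloped model roof

ROBOT

A 6-joint arm with a two-finger parallel gripper is mounted at the origin on the work surface. World frame = base frame: x ahead of the robot, y to its left, z up, the work surface at z = 0. Lengths are in m, angles in rad, forces in N, time in s.
With the tool pointing down it reaches from about 0.3 to 0.75 m from the base axis. Payload 8.5 kg.
Tool frame: the origin (TCP) lies between the finger pads; the fingertips stand 11 mm ahead of it and the grasp point (between the pads) lies 8 mm behind it; x points along the fingers, z is the direction in which the jaws open and shut, and the axes are right-handed (so a half turn about x gives the same grasp; the last joint's range is limited). The gripper opens to 85 mm and grips with 20 to 120 N. Pads are 22 mm wide; open, the fingers measure 114 mm over their backs; the gripper's body (76 mm by 85 mm) begins 54 mm behind the grasp point. The pads swing forward as they close: fully open they stand 13 mm farther back than shut.
Start: joints at [-1.526, 0.381, 1.297, -0, 1.464, -0.215], TCP at [0.141, -0.532, 0.217] pointing down, gripper open.
Joint ranges: [-3.11, 3.11], [-0.89, 2.33], [0.22, 2.48], [-1.42, 4.56], [0.17, 2.85], [-2.88, 2.88]. Speed limits (rad/s): [2.39, 2.39, 3.14, 3.14, 3.14, 3.14].

INTERFACE

Orientations are given as a unit quaternion [x, y, z, w].
In Python, from plant import r, get_image, camera_model, boxes_of, trace, tip_of gives the robot as it stands.
- The arm moves only by the tool apply_moves, never from a script. Its arguments are lists of equal length, an entry for each row: "fingers": the closure in counts, from 0 (fully open) to 255 (shut); "translation": the shift along the tool's x, y, z in m, a list of three; "angular": the turn, a rotation vector about the tool's x, y, z in rad, a list of three. A call has 1 to 5 rows; each row is the pose to reach, as a shift and turn from the pose commanded when the call began, along the tool's axes at that moment; what a row does not reach only later rows make up. A row lasts 1/12 s, in which the tool goes at most 41.7 mm and 7.16 degrees, less where a joint would pass 70% of its speed; a pose out of reach is approached as far as the arm can. A call with a gripper value outside its range is refused whole. The fingers move at their own pace and stop on an object; "squeeze" is the grip in N (left out, the last holds). Time passes only in rows, so rows that repeat a pose let the fingers close. It gives the time, the measured TCP pose, the force and the opening at its end, in the units of the state.
- r.get_obs(): the state, without advancing time (a new reading comes with each control period).
- get_image(name): name is "scene" or "top" or "wrist"; returns the picture (400x640x3 uint8, red, green, blue); there is no depth.
- camera_model(name): a dict with "K" (3x3 intrinsics, pixels), "dist" ([k1, k2, p1, p2, k3] as OpenCV has them; the pictures are not rectified), "rvec" (rotation vector, rad) and "tvec" (3), from world to camera coordinates, as OpenCV has them. Camera axes: x right, y down, z forward; pixel columns grow to the right and rows downward; lengths in m; the calibration is good to about 2 mm. A picture is of the moment at which its call begins: read the wrist's pose just before it. camera_model takes no time and is no camera call; for the wrist camera it gives the pose at the moment of the call.
- r.job_done(): hands the job in, once; it reports no verdict.
Trained networks look in the newest picture that a camera, given by its name, has taken for a name from the list of things; names that differ only in an ending like _2 or _b are one class to them, and where a whole thing is asked for, a point or a joint stands for the part that bears it (a point fixed in the world has none). Each returns a list of dicts, best first, with "confidence" (0 to 1); they miss things now and then, are a little off and sometimes report something else, mostly with a low value. They report only what shows in the picture. A call takes as long as a camera call.
- boxes_of(camera, name): "xy" ([column, row] in pixels, amid what is visible of it).
- trace(camera, name): "region" (400x640 bool, what is visible of it) and "xy" ([column, row] in pixels, amid what is visible of it).
- tip_of(camera, name): "xy" ([column, row] in pixels: a listed point, or the origin of a listed thing).
The state is a dict: "time": time; "qpos": joint angles; "joint_velocities": joint speeds; "tau": joint torques, N m; "eef_pos": TCP position; "tool_rot": TCP orientation; "ft_force": force on the tool from outside, world axes, zero at the start; "wrist_torque": the same for the moment, N m; "grip_width": opening from 0.0 (shut) to 1.0 (fully open).
Only numpy, scipy, OpenCV 4.12 (cv2) and the standard library are available. Lean on these libraries where they do the work, as an engineer would, in place of code of your own. Each camera call takes 0.05 s, during which the arm holds its last target.

TASK

Next board for the model barn roof: draw the full-length strip (the longest of the three) out of the wooden stand and lay it flat on the sloped roof panel clamped in the tilting vise, close beside the last board already on (within a few millimetres), parallel to it and with its foot level with the feet of those boards; its spare length sticks up past the panel's top edge. Feel it flush against the panel and finish while still gripping it there, pressed lightly and steadily as you would while glue takes - do not let go. Leave the vise set as it is and the two short offcuts and everything else on the desk where they stand.

Things in the scene. Friction and masses are not known exactly. Their poses are not given: they have to be found in the camera images.
- board_mid (a point): Centre of the full-length wooden strip, 140 long, 24 wide, 6 mm thick, about 20 g. It starts upright in one of the stand's three slots (which varies), top 150 mm above the desk. Axes: z along its length (up at the start), x through its thickness, y across its width; ends and faces are alike. Grip it across its width within 50 mm of the top: the part lower down lies on the panel
- board_foot (a point): Centre of the lower end of the same strip, 70 mm below board_mid along the strip's z; same axes
- board: The same full-length strip as a body; origin at the foot, same axes
- stand: Wooden strip stand, fixed: block 128 x 84 x 56 mm (its x, y, height), origin under its centre. Three upright slots in a row along its x, at -40, 0, +40 mm; each 8 mm (x) by 26 mm (y), 46 mm deep from the top, so a strip's foot stands 10 mm above the desk. The strips stand with their width along the stand's y
- offcut_a: Short offcut of the same strip, 92 mm long, upright in another slot (top 102 mm above the desk); origin at its foot. Leave it in
- offcut_b: Shorter offcut, 78 mm long, upright in the remaining slot (top 88 mm above the desk); origin at its foot. Leave it in
- vise: Base of a grey hobby vise, fixed: round, 112 mm across, origin under its centre; its ball post carries the tilting vise head, pivoting 62 mm above the desk
- vise_head: Vise head, roof panel in its jaws, locked at a lean that differs each time (13 to 32 degrees from upright, back to the robot); does not yield to a light push. Origin: the ball pivot, in the plane of the panel's front face, which looks away from the robot and up. Axes: x out of that face, z up the slope, y across. Jaws 76 mm wide, tops at z = 66 mm, front jaw 16 mm thick; T bar 78 mm out, below
- bay (a point): On the bare part of the panel's front face: where the foot of the new board belongs (middle of its width, on the face). Boards already on (24 x 80 x 6 mm, two) lie to its +y side with their feet at the same height; the nearest one's edge is 14.5 mm off (half a board plus 2.5 mm). Axes as vise_head: x out of the face, y towards those boards, z up the slope
- panel_top (a point): On the top edge of the plywood panel's front face (panel 100 mm wide, 6 mm thick), 80 mm up the slope from bay; the boards already on end at this height. Same axes
- pot_a: Round paint pot, 34 mm across, 42 mm high, bystander between stand and vise; origin under its centre
- pot_b: Another paint pot of the same size, on the robot's left; origin under its centre
- glue: White glue bottle with pointed cap, 31 mm across, 96 mm high, bystander between stand and vise; origin under its centre
- figure: Small figure on a wooden painting handle, 44 mm across, 94 mm high, at the far side; origin under its centre
- cutters: Side cutters lying at the far side, about 130 mm long, 12 mm high; origin near the joint
- mixing_cup: Small white plastic cup, 52 mm across, 36 mm high, on the robot's right; origin under its centre

How it is judged:
On the way:
1. the full-length strip is drawn up clear out of its slot (height (world z) of board_foot above 0.06 m and contact force between the fingers and board above 0.5 N), for 0.1 s.
At the end, for the whole second after the job is handed in: Through the last second the strip is still gripped and pressed on the panel with 0.7-20 N, flush (0.05 rad; foot at most 2.5 mm off the face), parallel to the boards already on (0.06 rad), at most 6 mm from the last one, foot level within 7 mm; panel moved under 8 mm (contact force between the fingers and board above 1 N and contact force between board and vise_head between 0.7 and 20 N and angle between the x axis of board and the x axis of vise_head, either way round below 0.05 rad and angle between the z axis of board and the z axis of vise_head, either way round below 0.06 rad and x of board_foot in the frame of bay between 0.001 and 0.0055 m and y of board_foot in the frame of bay between -0.0035 and 0.004 m and z of board_foot in the frame of bay between -0.007 and 0.007 m and linear speed of board below 0.02 m/s and distance of bay from where it was at the start of the episode below 0.008 m); the arm keeps its last pose, push and grip.
It fails at once if an offcut is pulled up or knocked out of the stand (distance of any of offcut_a, offcut_b from where it was at the start of the episode above 0.02 m).
It fails at once if the vise head or panel is pushed out of its set (distance of bay from where it was at the start of the episode above 0.012 m).
It fails at once if another thing on the desk is displaced (distance of any of pot_a, pot_b, glue, figure, cutters, mixing_cup from where it was at the start of the episode above 0.03 m).
It also fails if it takes over 58 s, if anything falls off the work surface, if the arm or the gripper's body presses on something with over 40 N, if the wrist force passes 120 N, or if a joint passes its speed limit or range.

## Working session

There is one attempt and no reset: what is moved stays moved. The work goes in short steps, Python scripts to look and compute and a tool call to move; the robot and the scene stay as the last step left them, time stands still between calls to the robot, and variables do not carry over. Pictures are saved under pics/ and viewed, and the job is handed in when it is done.

Besides the shell and the picture viewer there is one more tool, called as name(argument=value, ...), one argument or row to a line, values as JSON. apply_moves: Moves the arm, as the interface text tells. Its arguments: {"type":"object","properties":{"fingers":{"type":"array"},"translation":{"type":"array"},"angular":{"type":"array"},"squeeze":{"type":"number"}},"required":["fingers","translation","angular"]}

```bash
ls; mkdir -p pics
python3 - <<'E'
from plant import r,get_image,camera_model
import cv2
print(r.get_obs())
for n in ["scene","top","wrist"]:
    m=camera_model(n);print(n,m)
    cv2.imwrite(f"pics/{n}0.png",get_image(n)[:,:,::-1])
E
```

```text
pics
{'time': 0.0, 'qpos': array([-1.52631883e+00,  3.81181553e-01,  1.29829988e+00,  4.46293896e-06,
        1.46357722e+00, -2.15325962e-01]), 'joint_velocities': array([-0.00010838, -0.00178761,  0.00034941,  0.000315  ,  0.00057339,
       -0.00012476]), 'tau': array([ 3.90801624e-04, -4.48468995e+01, -2.31277710e+01, -2.08587180e-04,
        4.86823948e-03, -1.03787690e-05]), 'eef_pos': array([ 0.14126022, -0.53121468,  0.21670635]), 'tool_rot': array([ 0.43141643,  0.5608881 , -0.43062154,  0.56022272]), 'ft_force': array([-0.20385516,  0.82643059, -0.91336492]), 'wrist_torque': array([ 0.02605924, -0.01233025,  0.01087603]), 'grip_width': 1.0001477378448627}
scene {'K': array([[464.41160958,   0.        , 295.86862988],
       [  0.        , 464.41160958, 202.86654705],
       [  0.        ,   0.        ,   1.        ]]), 'dist': array([-0.11130796,  0.        ,  0.        ,  0.        ,  0.        ]), 'rvec': array([ 1.34154464,  2.4393005 , -0.71329173]), 'tvec': array([ 0.33376362, -0.35487132,  1.56960514])}
top {'K': array([[491.11900515,   0.        , 316.43059206],
       [  0.        , 491.11900515, 192.68180173],
       [  0.        ,   0.        ,   1.        ]]), 'dist': array([0.00646274, 0.        , 0.        , 0.        , 0.        ]), 'rvec': array([ 2.11660474, -2.14968335,  0.19290357]), 'tvec': array([-0.00153375,  0.61999968,  1.341325  ])}
wrist {'K': array([[312.65726826,   0.        , 318.37733565],
       [  0.        , 312.65726826, 196.71173996],
       [  0.        ,   0.        ,   1.        ]]), 'dist': array([-0.04763329,  0.        ,  0.        ,  0.        ,  0.        ]), 'rvec': array([-2.2811179 ,  1.75607465,  0.28134293]), 'tvec': array([-0.5499311 , -0.03902952,  0.38067386])}
```

View pics/scene0.png

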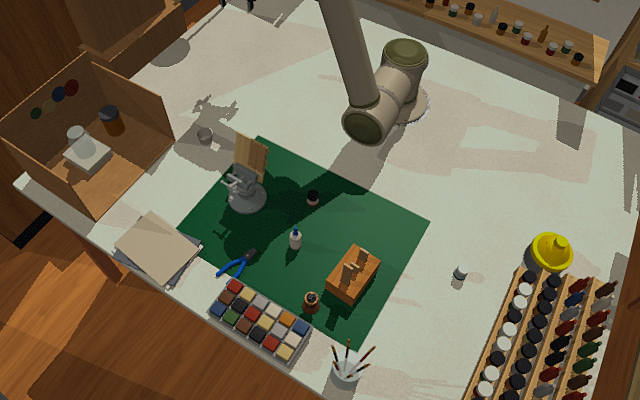

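View pics/top0.png

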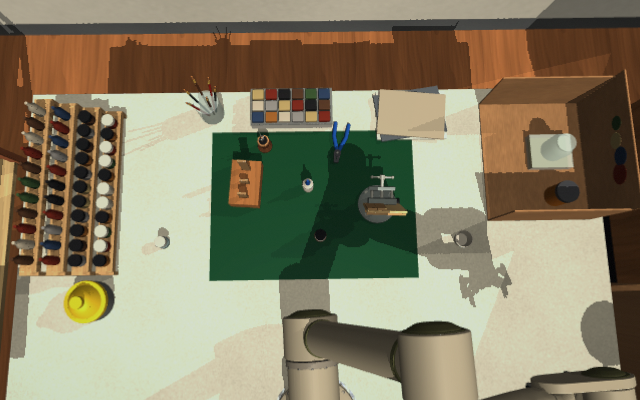

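View pics/wrist0.png

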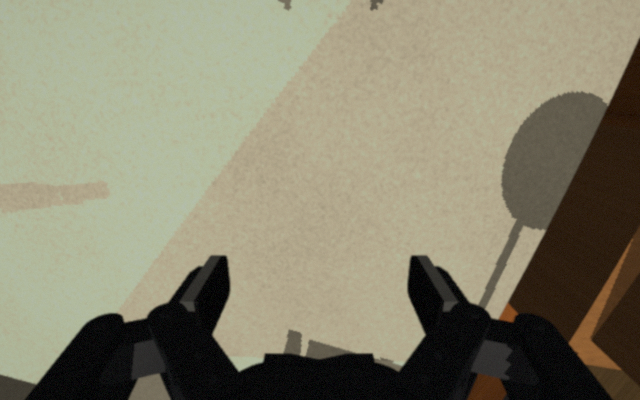

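```bash
cat > h.py <<'E'
import numpy as np,cv2
from scipy.spatial.transform import Rotation as R
from plant import r,get_image,camera_model,boxes_of,trace,tip_of
def ray(m,uv):
    p=cv2.undistortPoints(np.array([[uv]],float),m["K"],m["dist"])[0,0]
    Rm=cv2.Rodrigues(np.array(m["rvec"]))[0]
    d=Rm.T@np.array([p[0],p[1],1.]);return -Rm.T@np.array(m["tvec"]),d/np.linalg.norm(d)
def atz(m,uv,z):
    c,d=ray(m,uv);return c+d*(z-c[2])/d[2]
def tri(rs):
    A=0;b=0
    for c,d in rs:
        P=np.eye(3)-np.outer(d,d);A=A+P;b=b+P@c
    X=np.linalg.solve(A,b);return X,[float(np.linalg.norm((np.eye(3)-np.outer(d,d))@(X-c))) for c,d in rs]
def proj(m,X):
    return cv2.projectPoints(np.atleast_2d(np.array(X,float)),np.array(m["rvec"]),np.array(m["tvec"]),m["K"],m["dist"])[0][:,0]
def crop(img,u,v,hw,hh,s,fn):
    u,v=int(u),int(v);c=img[max(0,v-hh):v+hh,max(0,u-hw):u+hw,::-1]
    cv2.imwrite(fn,cv2.resize(c,None,fx=s,fy=s,interpolation=cv2.INTER_CUBIC))
E
python3 - <<'E'
from h import *
np.set_printoptions(precision=4,suppress=True)
I={n:get_image(n) for n in ["scene","top"]}
M={n:camera_model(n) for n in I}
for k in ["board_mid","board_foot","stand","offcut_a","vise","vise_head","bay","panel_top","pot_a","glue","figure","cutters","mixing_cup"]:
    D={n:tip_of(n,k) for n in I}
    for n in I: print(k,n,[(np.round(d["xy"],1),round(d["confidence"],2)) for d in D[n][:3]])
    if all(D.values()): print("   ",*tri([ray(M[n],D[n][0]["xy"]) for n in I]))
crop(I["top"],385,200,50,40,8,"pics/t1.png");crop(I["top"],245,180,50,40,8,"pics/t2.png")
crop(I["scene"],245,175,50,50,6,"pics/s1.png");crop(I["scene"],353,270,50,40,8,"pics/s2.png")
E
```

```text
board_mid scene [(array([345.8, 276.9]), 0.67)]
board_mid top [(array([245.1, 165.5]), 0.63)]
    [0.6947 0.1892 0.0834] [0.0013551320113153892, 0.0013551320113154544]
board_foot scene []
board_foot top [(array([246.1, 198.4]), 0.58)]
stand scene [(array([351.5, 279.3]), 0.72)]
stand top [(array([249.4, 188.7]), 0.93)]
    [ 0.6478  0.1908 -0.0222] [0.0017459743431847829, 0.0017459743431847727]
offcut_a scene [(array([358.7, 264.8]), 0.57), (array([352.3, 278.1]), 0.44)]
offcut_a top [(array([245.5, 199.6]), 0.55), (array([249.8, 186.9]), 0.46), (array([389.9, 208.4]), 0.29)]
    [0.6117 0.1943 0.0067] [0.002466242222567419, 0.002466242222567424]
vise scene [(array([245.6, 195.9]), 0.71), (array([356.5, 263.7]), 0.49)]
vise top [(array([377.2, 203.3]), 0.85), (array([246.5, 175.5]), 0.39)]
    [ 0.5945 -0.19    0.0061] [0.0009702054290065506, 0.0009702054290064641]
vise_head scene [(array([243.8, 185.9]), 0.89)]
vise_head top [(array([379.7, 196.8]), 0.73)]
    [ 0.6019 -0.1868  0.0697] [0.0017522635138616659, 0.0017522635138616685]
bay scene [(array([243.2, 162.9]), 0.75)]
bay top [
[... 571 characters left out ...]
2805602]
glue scene [(array([291.6, 243.8]), 0.76)]
glue top [(array([312. , 188.6]), 0.61)]
    [ 0.6451  0.0009 -0.0162] [0.0005096429937728552, 0.000509642993772781]
figure scene [(array([307. , 305.5]), 0.73)]
figure top [(array([265.8, 146. ]), 0.73)]
    [ 0.7771  0.1358 -0.0063] [0.003194789456653133, 0.0031947894566532807]
cutters scene [(array([241.3, 262.9]), 0.69)]
cutters top [(array([337.6, 148. ]), 0.73), (array([267.4, 148.3]), 0.38)]
    [ 0.7687 -0.0798 -0.0112] [0.0021423408711998574, 0.002142340871199903]
mixing_cup scene [(array([208.2, 139.9]), 0.72)]
mixing_cup top [(array([461. , 238.9]), 0.76)]
    [ 0.4842 -0.4249  0.0012] [0.004802046081957264, 0.004802046081957399]
```

View pics/t1.png

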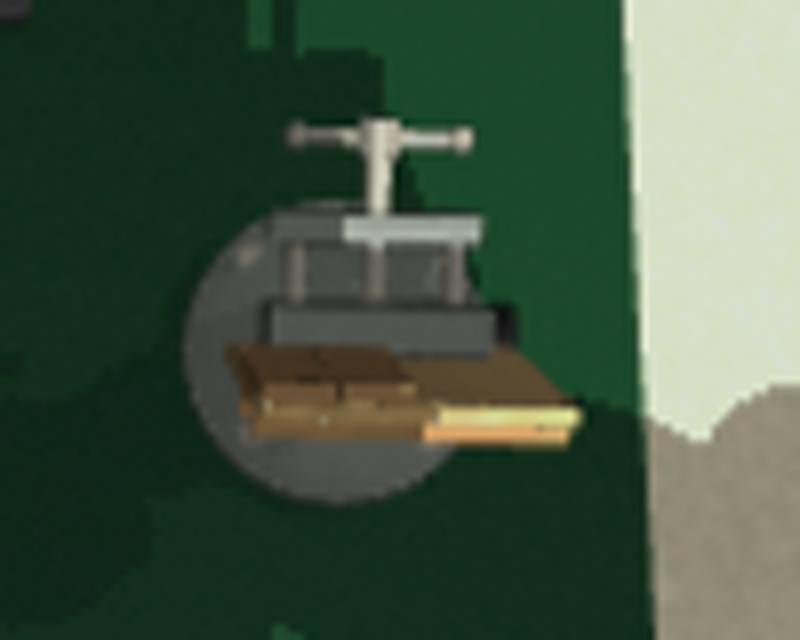

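View pics/t2.png

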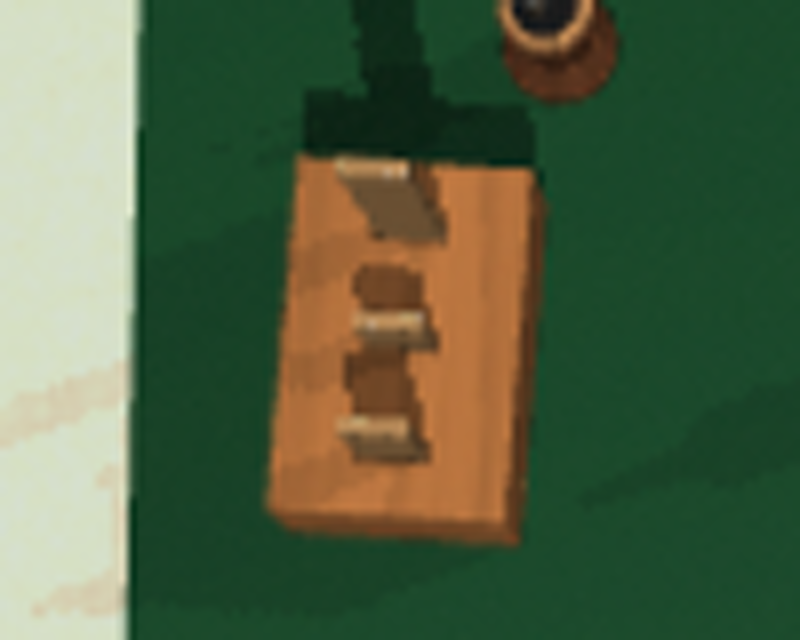

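View pics/s1.png

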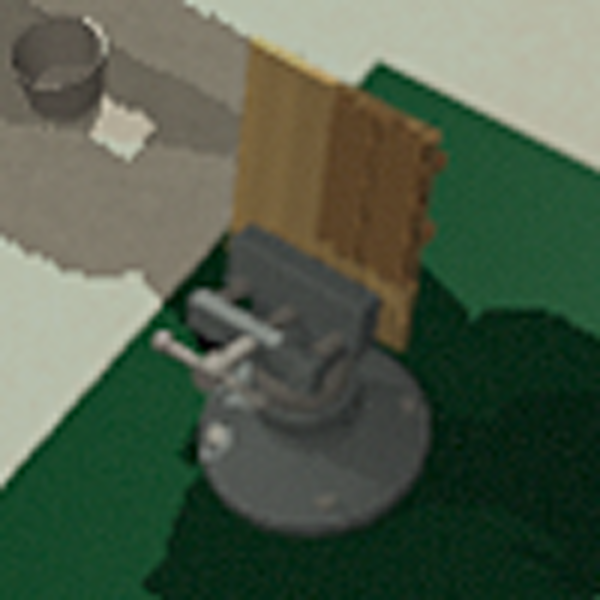

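View pics/s2.png

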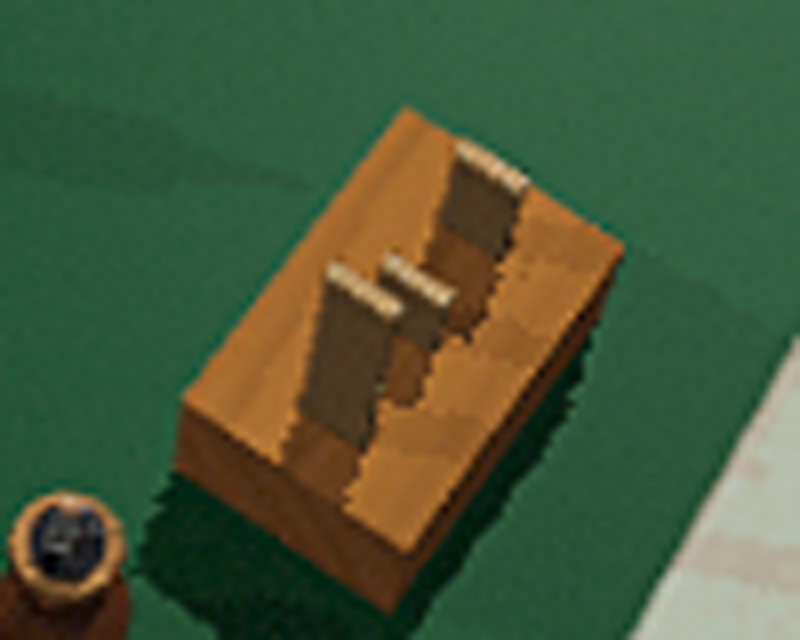

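```bash
cat >> h.py <<'E'
np.set_printoptions(precision=4,suppress=True)
def tool():
    o=r.get_obs();return np.array(o["eef_pos"]),R.from_quat(o["tool_rot"]).as_matrix()
def mv(Pt,Rt,P=None,Rm=None):
    """tool-frame shift & rotvec to reach Pt,Rt from the measured pose"""
    if P is None:P,Rm=tool()
    return Rm.T@(np.array(Pt)-P),R.from_matrix(Rm.T@Rt).as_rotvec()
E
python3 - <<'E'
from h import *
P,Rm=tool();print(Rm)
m=camera_model("wrist");Rc=cv2.Rodrigues(m["rvec"])[0]
C=-Rc.T@m["tvec"];print("cam in tool",Rm.T@(C-P),"cam axes in tool (cols)\n",Rm.T@Rc.T)
M=camera_model("top")
for uv in [(241.9,161),(246.2,161.2)]: print(atz(M,uv,.15))
for uv in [(232,159.5),(262,161.2),(259.5,206.3),(229,203.3)]: print(atz(M,uv,.056))
E
```

```text
[[ 0.      0.9665  0.2568]
 [ 0.0001  0.2568 -0.9665]
 [-1.      0.     -0.0001]]
cam in tool [-0.1564  0.0804  0.0006] cam axes in tool (cols)
 [[ 0.0001 -0.311   0.9504]
 [-0.0013 -0.9504 -0.311 ]
 [ 1.     -0.0012 -0.0005]]
[0.692  0.1873 0.15  ]
[0.6912 0.1758 0.15  ]
[0.7199 0.2295 0.056 ]
[0.7136 0.1435 0.056 ]
[0.583  0.1501 0.056 ]
[0.5929 0.2362 0.056 ]
```

```bash
cat >> h.py <<'E'
def Rdown(a): # tool down, tool y at yaw a from world x
    x=np.array([0,0,-1.]);y=np.array([np.cos(a),np.sin(a),0]);return np.column_stack([x,y,np.cross(x,y)])
E
python3 - <<'E'
from h import *
print(mv([.62,-.19,.33],Rdown(-.05)))
E
```

```text
(array([-0.1127,  0.5504, -0.2071]), array([ 0.3097, -0.0001, -0.    ]))
```

apply_moves(
  fingers=[0, 0, 0, 0, 0],
  translation=[
    [-0.03, 0.03, -0.01],
    [-0.06, 0.065, -0.02],
    [-0.08, 0.1, -0.035],
    [-0.095, 0.135, -0.05],
    [-0.112, 0.17, -0.065],
  ],
  angular=[
    [0.06, 0, 0],
    [0.12, 0, 0],
    [0.18, 0, 0],
    [0.25, 0, 0],
    [0.31, 0, 0],
  ],
)

```text
time: 1.97
eef_pos: [0.2843, -0.4282, 0.3272]
tool_rot: [-0.513, -0.486, 0.513, -0.486]
ft_force: [0.1, -0.9, -0.0]
grip_width: 1.0
```

Run:
```python
from h import *
print(mv([.62,-.19,.33],Rdown(-.05)))
```

```text
(array([-0.0028,  0.3223, -0.2561]), array([-0.0043,  0.0006, -0.0003]))
```

apply_moves(
  fingers=[0, 0, 0, 0, 0],
  translation=[
    [0, 0.032, -0.026],
    [0, 0.064, -0.051],
    [0, 0.096, -0.077],
    [0, 0.128, -0.102],
    [0, 0.16, -0.128],
  ],
  angular=[
    [0, 0, 0],
    [0, 0, 0],
    [0, 0, 0],
    [0, 0, 0],
    [0, 0, 0],
  ],
)

```text
time: 2.38
eef_pos: [0.4508, -0.3081, 0.3263]
tool_rot: [-0.512, -0.487, 0.512, -0.487]
ft_force: [-1.1, -0.6, -0.6]
grip_width: 1.001
```

apply_moves(
  fingers=[0, 0, 0, 0, 0],
  translation=[
    [0, 0.032, -0.026],
    [0, 0.064, -0.051],
    [0, 0.096, -0.077],
    [0, 0.128, -0.102],
    [0, 0.16, -0.128],
  ],
  angular=[
    [0, 0, 0],
    [0, 0, 0],
    [0, 0, 0],
    [0, 0, 0],
    [0, 0, 0],
  ],
)

```text
time: 2.8
eef_pos: [0.6171, -0.1883, 0.3262]
tool_rot: [-0.512, -0.487, 0.512, -0.487]
ft_force: [0.4, -1.3, -0.0]
grip_width: 1.0
```

apply_moves(
  fingers=[0, 0],
  translation=[
    [0, 0, 0],
    [0, 0, 0],
  ],
  angular=[
    [0, 0, 0],
    [0, 0, 0],
  ],
)

```text
time: 2.97
eef_pos: [0.6168, -0.1884, 0.325]
tool_rot: [-0.511, -0.489, 0.512, -0.488]
ft_force: [-0.4, -1.0, -0.2]
grip_width: 0.997
```

Run:
```python
from h import *
print(tool()[0],r.get_obs()["joint_velocities"])
m=camera_model("wrist");I=get_image("wrist");cv2.imwrite("pics/w1.png",I[:,:,::-1])
import pickle;pickle.dump((m,I),open("w1.pkl","wb"))
for k in ["bay","panel_top","vise_head"]: print(k,[(d["xy"],d["confidence"]) for d in tip_of("wrist",k)])
crop(I,320,230,130,100,6,"pics/w1c.png")
```

```text
[ 0.6168 -0.1884  0.325 ] [-0.055  -0.0375  0.0315 -0.0073 -0.0027 -0.0116]
bay [([328.7, 208.2], 0.71)]
panel_top [([328.7, 256.0], 0.94)]
vise_head [([318.4, 172.4], 0.69)]
```

View pics/w1.png

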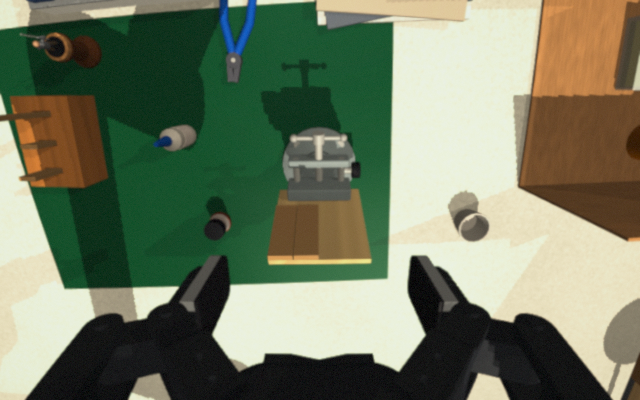

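View pics/w1c.png

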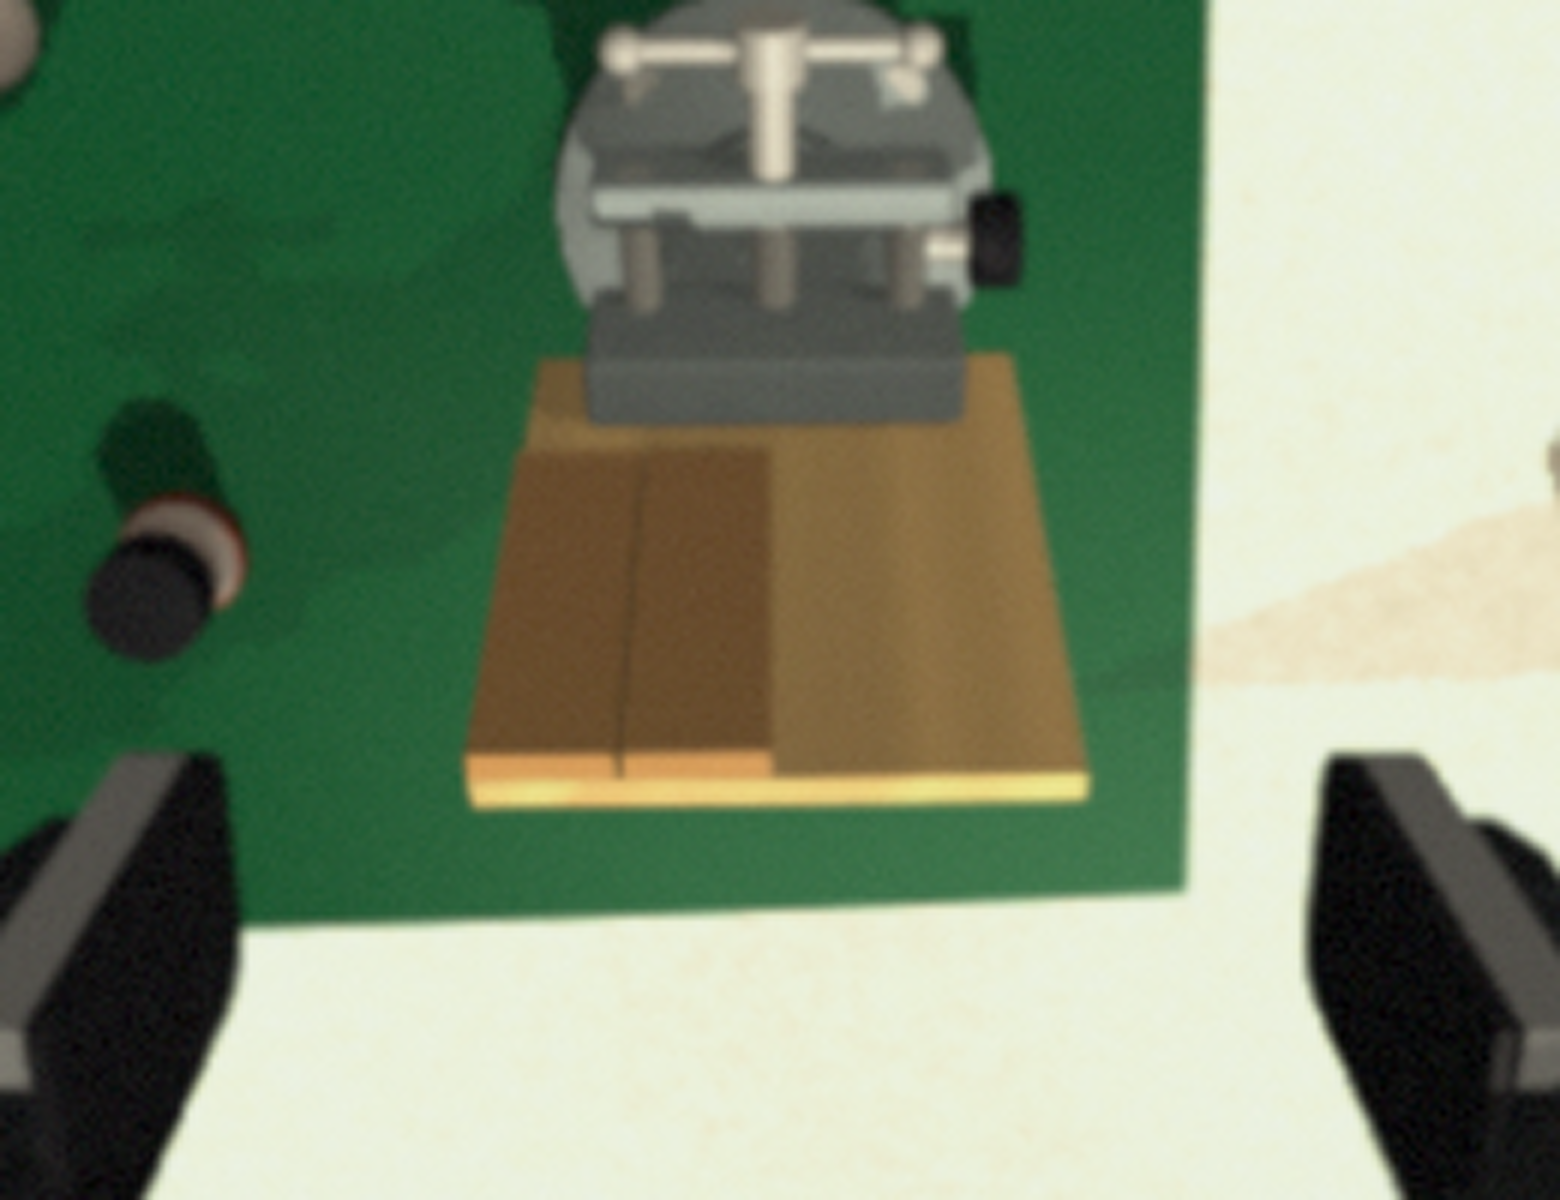

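```bash
cat > fit.py <<'E'
from h import *
from scipy.optimize import least_squares
# params: px,py,pz,yaw,lean,roll, by,bz,ypr(right panel edge),youter
def head(p):
    return np.array(p[:3]),(R.from_euler("z",p[3])*R.from_euler("y",-p[4])*R.from_euler("x",p[5])).as_matrix()
def pts(p):
    by,bz,yr,yo=p[6:10];t=bz+.08
    return {"jl":(0,.038,.066),"jr":(0,-.038,.066),"fl":(.016,.038,.066),"fr":(.016,-.038,.066),
     "pr":(0,yr,t),"pbr":(-.006,yr,t),"pbl":(-.006,yr+.1,t),"bt":(.006,by+.0145,t),"bb":(.006,by+.0145,bz),
     "ot":(.006,yo,t),"ob":(.006,yo,bz),"btp":(0,by+.0145,t)}
def solve(views,full):
    def f(p):
        Pp,Rh=head(p);Q=pts(p);e=[]
        for m,ob in views:
            X=np.array([Pp+Rh@np.array(Q[k]) for k in ob]);e.append((proj(m,X)-np.array([ob[k] for k in ob])).ravel())
        s=1e4 if not full else 20
        e.append([(p[2]-.062)*2000, p[5]*s if not full else p[5]*30]);return np.concatenate(e)
    return least_squares(f,[.6,-.19,.062,0,.4,0,0,.08,-.05,.06],loss="soft_l1")
E
cat > f1.py <<'E'
from fit import *
import pickle
m,I=pickle.load(open("w1.pkl","rb"))
c={"jl":(587,422),"jr":(964,424),"fl":(590,359),"fr":(966,360),"pr":(1086,773),"pbr":(1089,802),"pbl":(473,808),"bt":(771,751),"bb":(771,450),"ot":(467,754),"ob":(519,454),"btp":(773,776)}
ob={k:((u+.5)/6-.5+190,(v+.5)/6-.5+130) for k,(u,v) in c.items()}
for full in (0,1):
    s=solve([(m,ob)],full);p=s.x
    print(p,"lean deg",np.degrees(p[4]),"cost",s.cost)
    Pp,Rh=head(p);bay=Pp+Rh@[0,p[6],p[7]];print("bay",bay,"top",Pp+Rh@[0,p[6],p[7]+.08]);
    print(dict(zip(ob,np.round(s.fun[:24].reshape(-1,2),2).tolist())))
    print("pred bay px",proj(m,[bay,Pp+Rh@[0,p[6],p[7]+.08]]))
E
python3 f1.py
```

```text
[ 0.5952 -0.188   0.0619 -0.0381  0.3     0.     -0.0135  0.0816 -0.0499
  0.0493] lean deg 17.190762830508934 cost 2.372173784554406
bay [ 0.5706 -0.2006  0.1399] top [ 0.5469 -0.1997  0.2163]
{'jl': [0.05, 0.86], 'jr': [0.27, -0.07], 'fl': [-1.37, 0.38], 'fr': [0.6, -0.42], 'pr': [0.9, 0.33], 'pbr': [-0.16, -0.18], 'pbl': [-0.6, -0.28], 'bt': [0.13, 0.13], 'bb': [0.0, -0.33], 'ot': [-0.15, 0.01], 'ob': [0.18, -0.6], 'btp': [-0.13, 0.39]}
pred bay px [[330.598  208.266 ]
 [333.4303 259.1628]]
[ 0.5952 -0.1879  0.0619 -0.0411  0.2995  0.0034 -0.0133  0.0817 -0.0497
  0.0495] lean deg 17.162413680954124 cost 2.3476699671263894
bay [ 0.5705 -0.2004  0.1399] top [ 0.5469 -0.1997  0.2163]
{'jl': [0.03, 0.84], 'jr': [0.25, -0.05], 'fl': [-1.34, 0.34], 'fr': [0.63, -0.39], 'pr': [0.92, 0.34], 'pbr': [-0.16, -0.17], 'pbl': [-0.62, -0.28], 'bt': [0.19, 0.13], 'bb': [-0.12, -0.31], 'ot': [-0.07, -0.0], 'ob': [0.08, -0.62], 'btp': [-0.09, 0.39]}
pred bay px [[330.4625 208.2929]
 [333.4741 259.1648]]
```

Run:
```python
from h import *
print(mv([.63,.17,.30],Rdown(-.05)))
```

```text
(array([ 0.0265, -0.0036, -0.3611]), array([-0.0018,  0.0004, -0.0004]))
```

apply_moves(
  fingers=[0, 0, 0, 0, 0],
  translation=[
    [0, 0, -0.041],
    [0, 0, -0.082],
    [0, 0, -0.123],
    [0, 0, -0.164],
    [0, 0, -0.205],
  ],
  angular=[
    [0, 0, 0],
    [0, 0, 0],
    [0, 0, 0],
    [0, 0, 0],
    [0, 0, 0],
  ],
)

```text
time: 3.58
eef_pos: [0.6252, 0.0154, 0.327]
tool_rot: [0.513, 0.486, -0.513, 0.487]
ft_force: [-0.2, 0.2, -0.2]
grip_width: 1.0
```

apply_moves(
  fingers=[0, 0, 0, 0, 0],
  translation=[
    [0.006, 0, -0.04],
    [0.012, 0, -0.08],
    [0.02, 0, -0.12],
    [0.026, 0, -0.156],
    [0.026, 0, -0.156],
  ],
  angular=[
    [0, 0, 0],
    [0, 0, 0],
    [0, 0, 0],
    [0, 0, 0],
    [0, 0, 0],
  ],
)

```text
time: 4.0
eef_pos: [0.6326, 0.1755, 0.299]
tool_rot: [-0.511, -0.489, 0.511, -0.488]
ft_force: [-0.9, -0.6, 0.3]
grip_width: 1.005
```

Run:
```python
from h import *
print(tool()[0],r.get_obs()["joint_velocities"])
m=camera_model("wrist");I=get_image("wrist");cv2.imwrite("pics/w2.png",I[:,:,::-1])
import pickle;pickle.dump((m,I),open("w2.pkl","wb"))
crop(I,320,150,130,100,6,"pics/w2c.png")
```

```text
[0.6326 0.1755 0.299 ] [-0.0903 -0.0253  0.0108 -0.0352  0.0085 -0.0777]
```

View pics/w2c.png

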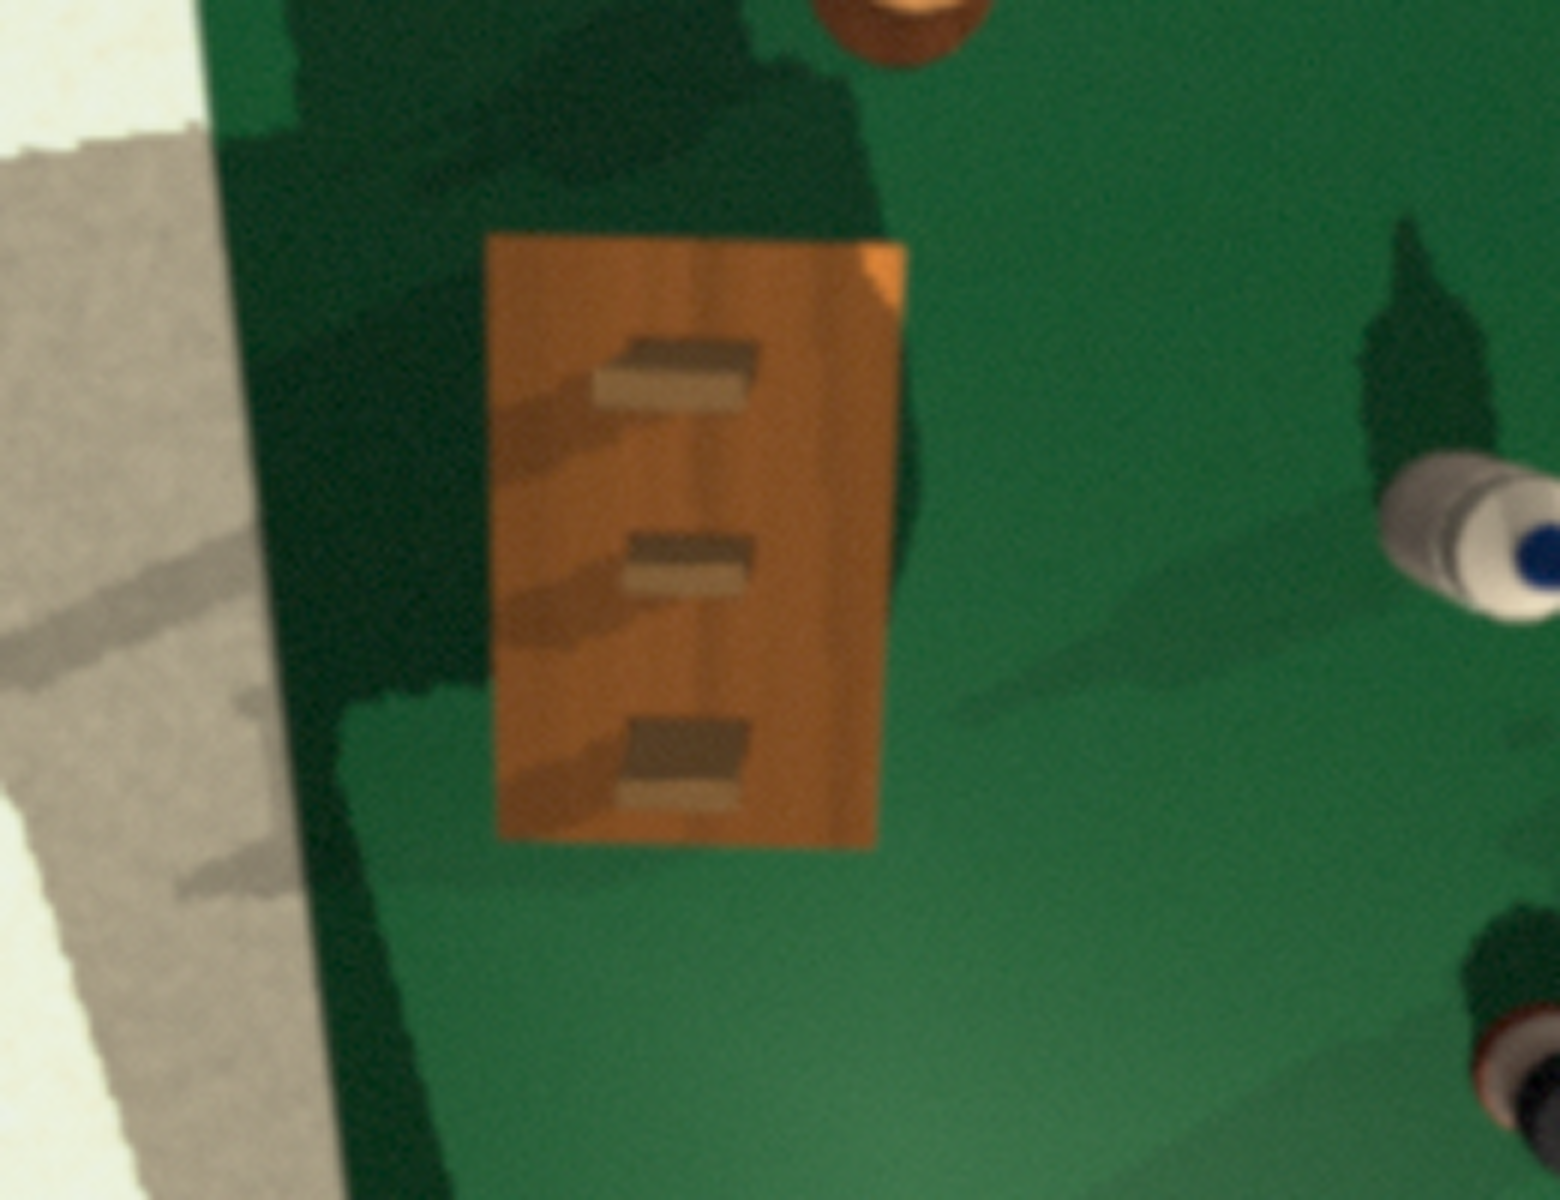

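Run:
```python
from h import *
import pickle
m,I=pickle.load(open("w2.pkl","rb"))
f=lambda c:((c[0]+.5)/6-.5+190,(c[1]+.5)/6-.5+50)
a=[atz(m,f(c),.15) for c in [(593,368),(749,370),(745,412),(592,410)]]
print(np.array(a),np.mean(a,0))
b=[atz(m,f(c),.056) for c in [(487,234),(908,243),(876,850),(498,842)]]
b=np.array(b);print(b,b.mean(0));
print("angles x",[np.degrees(np.arctan2(*(v[1::-1]))) for v in (b[0]-b[3],b[1]-b[2])], "y", [np.degrees(np.arctan2(*v[1::-1]))-90 for v in (b[0]-b[1],b[3]-b[2],a[0]-a[1],a[3]-a[2])])
print(tool()[0])
```

```text
[[0.6997 0.2007 0.15  ]
 [0.6982 0.1761 0.15  ]
 [0.6917 0.1771 0.15  ]
 [0.6932 0.2013 0.15  ]] [0.6957 0.1888 0.15  ]
[[0.7228 0.2293 0.056 ]
 [0.717  0.1442 0.056 ]
 [0.5886 0.1546 0.056 ]
 [0.5944 0.2387 0.056 ]] [0.6557 0.1917 0.056 ]
angles x [np.float64(-4.1833963746239675), np.float64(-4.6386415336673315)] y [np.float64(-3.9353346671131533), np.float64(-3.9342695116500437), np.float64(-3.4788081522633973), np.float64(-3.4905623127899474)]
[0.6331 0.1726 0.2997]
```

Run:
```python
from h import *
print(mv([.6956,.1889,.20],Rdown(-.07)))
```

```text
(array([ 0.0996,  0.0618, -0.0192]), array([ 0.0226, -0.0001,  0.001 ]))
```

apply_moves(
  fingers=[60, 60, 60, 60, 60],
  translation=[
    [0.01, 0.03, -0.01],
    [0.035, 0.0618, -0.0192],
    [0.07, 0.0618, -0.0192],
    [0.0996, 0.0618, -0.0192],
    [0.0996, 0.0618, -0.0192],
  ],
  angular=[
    [0.01, 0, 0],
    [0.0226, 0, 0],
    [0.0226, 0, 0],
    [0.0226, 0, 0],
    [0.0226, 0, 0],
  ],
)

```text
time: 4.47
eef_pos: [0.6948, 0.1842, 0.1936]
tool_rot: [-0.515, -0.483, 0.522, -0.478]
ft_force: [-0.4, -0.9, -2.2]
grip_width: 0.76
```

apply_moves(
  fingers=[60, 60],
  translation=[
    [0, 0, 0],
    [0, 0, 0],
  ],
  angular=[
    [0, 0, 0],
    [0, 0, 0],
  ],
)

```text
time: 4.63
eef_pos: [0.6973, 0.1856, 0.204]
tool_rot: [0.519, 0.48, -0.517, 0.482]
ft_force: [-0.1, -0.5, 0.2]
grip_width: 0.763
```

Run:
```python
from h import *
print(mv([.6956,.1889,.117],Rdown(-.07)),r.get_obs()["grip_width"])
m=camera_model("wrist");I=get_image("wrist");cv2.imwrite("pics/w3.png",I[:,:,::-1])
import pickle;pickle.dump((m,I),open("w3.pkl","wb"))
```

```text
(array([ 0.087 , -0.0023, -0.0031]), array([-0.0042, -0.0007, -0.0045])) 0.7625615200893899
```

View pics/w3.png

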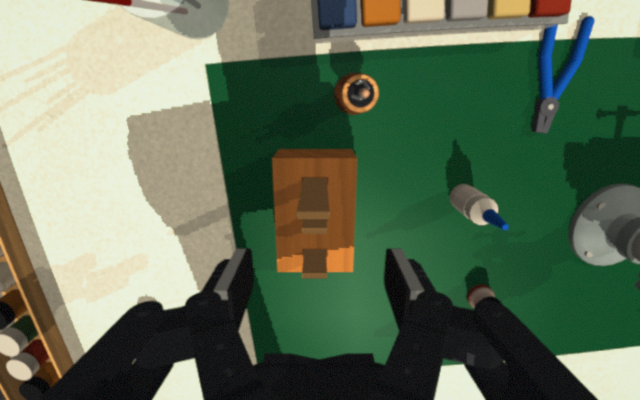

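Run:
```python
from h import *
import pickle
m,I=pickle.load(open("w3.pkl","rb"));crop(I,315,215,65,50,10,"pics/w3c.png")
```

```text
(no output)
```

View pics/w3c.png

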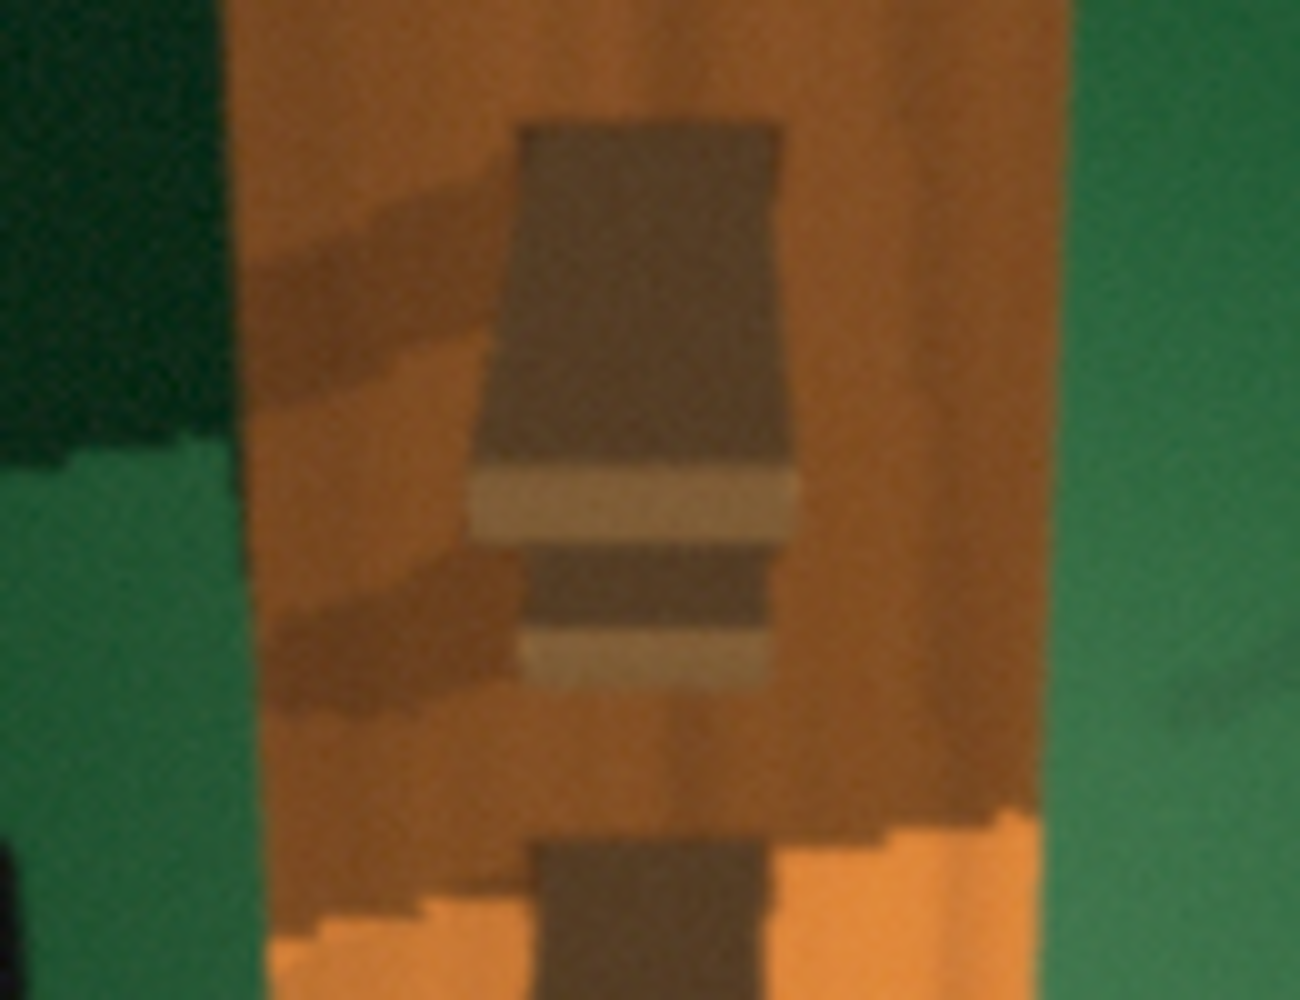

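Run:
```python
from h import *
import pickle
m,I=pickle.load(open("w3.pkl","rb"))
f=lambda c:((c[0]+.5)/10-.5+250,(c[1]+.5)/10-.5+165)
a=np.array([atz(m,f(c),.15) for c in [(470,465),(801,463),(801,543),(467,544)]])
print(a,a.mean(0)); T=a.mean(0)
print("y",[np.degrees(np.arctan2(*v[1::-1]))-90 for v in (a[0]-a[1],a[3]-a[2])])
print(tool()[0],mv([T[0],T[1],.117],Rdown(-.068)))
```

```text
[[0.6996 0.201  0.15  ]
 [0.6979 0.1772 0.15  ]
 [0.6918 0.1776 0.15  ]
 [0.6935 0.2018 0.15  ]] [0.6957 0.1894 0.15  ]
y [np.float64(-3.93507262614726), np.float64(-4.115269533980467)]
[0.6974 0.186  0.2044] (array([ 0.0874, -0.0024, -0.0032]), array([-0.0058, -0.0008, -0.0055]))
```

apply_moves(
  fingers=[60, 60, 60, 60, 60],
  translation=[
    [0.01, -0.0024, -0.0032],
    [0.035, -0.0024, -0.0032],
    [0.06, -0.0024, -0.0032],
    [0.087, -0.0024, -0.0032],
    [0.087, -0.0024, -0.0032],
  ],
  angular=[
    [-0.005, 0, -0.005],
    [-0.005, 0, -0.005],
    [-0.005, 0, -0.005],
    [-0.005, 0, -0.005],
    [-0.005, 0, -0.005],
  ],
)

```text
time: 5.1
eef_pos: [0.692, 0.1901, 0.1087]
tool_rot: [-0.513, -0.486, 0.52, -0.48]
ft_force: [-1.3, 0.1, -1.5]
grip_width: 0.765
```

apply_moves(
  fingers=[60, 60, 60],
  translation=[
    [0, 0, 0],
    [0, 0, 0],
    [0, 0, 0],
  ],
  angular=[
    [0, 0, 0],
    [0, 0, 0],
    [0, 0, 0],
  ],
)

```text
time: 5.35
eef_pos: [0.6953, 0.1904, 0.1163]
tool_rot: [0.517, 0.483, -0.517, 0.482]
ft_force: [-0.5, -1.3, 0.6]
grip_width: 0.767
```

Run:
```python
from h import *
print(tool()[0],mv([.6957,.1892,.117],Rdown(-.069)),r.get_obs()["ft_force"])
I=get_image("wrist");cv2.imwrite("pics/w4.png",I[:,:,::-1])
```

```text
[0.6953 0.1904 0.1163] (array([-0.0007,  0.0005,  0.0011]), array([ 0.0014, -0.0008,  0.0007])) [-0.5112 -1.2588  0.6288]
```

View pics/w4.png

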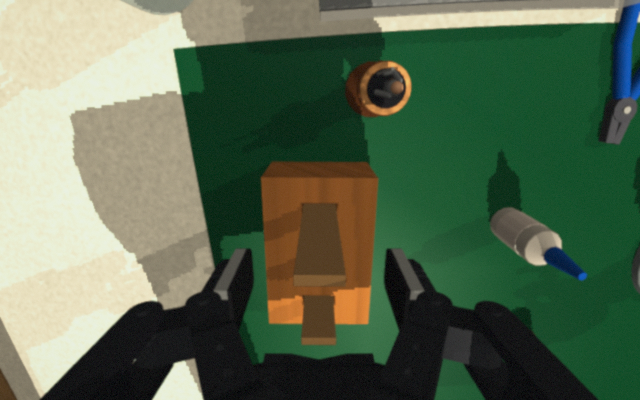

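apply_moves(
  fingers=[100, 140, 180, 220, 255],
  translation=[
    [0, 0, 0.001],
    [0, 0, 0.001],
    [0, 0, 0.001],
    [0, 0, 0.001],
    [0, 0, 0.001],
  ],
  angular=[
    [0, 0, 0],
    [0, 0, 0],
    [0, 0, 0],
    [0, 0, 0],
    [0, 0, 0],
  ],
  squeeze=35,
)

```text
time: 5.82
eef_pos: [0.6945, 0.1892, 0.114]
tool_rot: [-0.516, -0.484, 0.518, -0.482]
ft_force: [-0.3, -0.0, 3.0]
grip_width: 0.269
```

apply_moves(
  fingers=[255, 255, 255, 255, 255],
  translation=[
    [0, 0, 0],
    [0, 0, 0],
    [0, 0, 0],
    [0, 0, 0],
    [0, 0, 0],
  ],
  angular=[
    [0, 0, 0],
    [0, 0, 0],
    [0, 0, 0],
    [0, 0, 0],
    [0, 0, 0],
  ],
)

```text
time: 6.23
eef_pos: [0.6945, 0.1892, 0.114]
tool_rot: [-0.516, -0.484, 0.518, -0.482]
ft_force: [-0.8, 0.7, 5.7]
grip_width: 0.268
```

Run:
```python
from h import *
o=r.get_obs();print(tool(),o["ft_force"],o["grip_width"])
```

```text
(array([0.6945, 0.1892, 0.114 ]), array([[-0.0041,  0.9977, -0.0677],
       [ 0.0005, -0.0677, -0.9977],
       [-1.    , -0.0042, -0.0002]])) [-0.8341  0.7412  5.725 ] 0.26765899955605277
```

apply_moves(
  fingers=[255, 255, 255, 255, 255],
  translation=[
    [-0.008, 0, 0],
    [-0.025, 0, 0],
    [-0.045, 0, 0],
    [-0.07, 0, 0],
    [-0.1, 0, 0],
  ],
  angular=[
    [0, 0, 0],
    [0, 0, 0],
    [0, 0, 0],
    [0, 0, 0],
    [0, 0, 0],
  ],
)

```text
time: 6.65
eef_pos: [0.694, 0.1889, 0.2131]
tool_rot: [-0.514, -0.485, 0.519, -0.481]
ft_force: [0.7, -0.1, -1.1]
grip_width: 0.264
```

apply_moves(
  fingers=[255, 255, 255, 255, 255],
  translation=[
    [-0.025, 0, 0],
    [-0.05, 0, 0],
    [-0.075, 0, 0],
    [-0.09, 0, 0],
    [-0.09, 0, 0],
  ],
  angular=[
    [0, 0, 0],
    [0, 0, 0],
    [0, 0, 0],
    [0, 0, 0],
    [0, 0, 0],
  ],
)

```text
time: 7.07
eef_pos: [0.6956, 0.1891, 0.3073]
tool_rot: [0.517, 0.483, -0.516, 0.483]
ft_force: [-0.4, 0.1, 0.8]
grip_width: 0.276
```

Run:
```python
from h import *
o=r.get_obs();print(tool()[0],o["ft_force"],o["grip_width"])
I=get_image("wrist");cv2.imwrite("pics/w5.png",I[:,:,::-1])
I=get_image("scene");crop(I,340,230,110,80,7,"pics/s5.png")
```

```text
[0.6956 0.1891 0.3073] [-0.3771  0.0594  0.8399] 0.27565916798754014
```

View pics/w5.png

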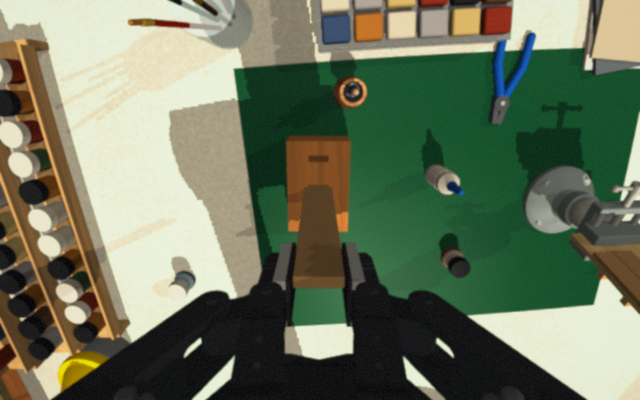

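View pics/s5.png

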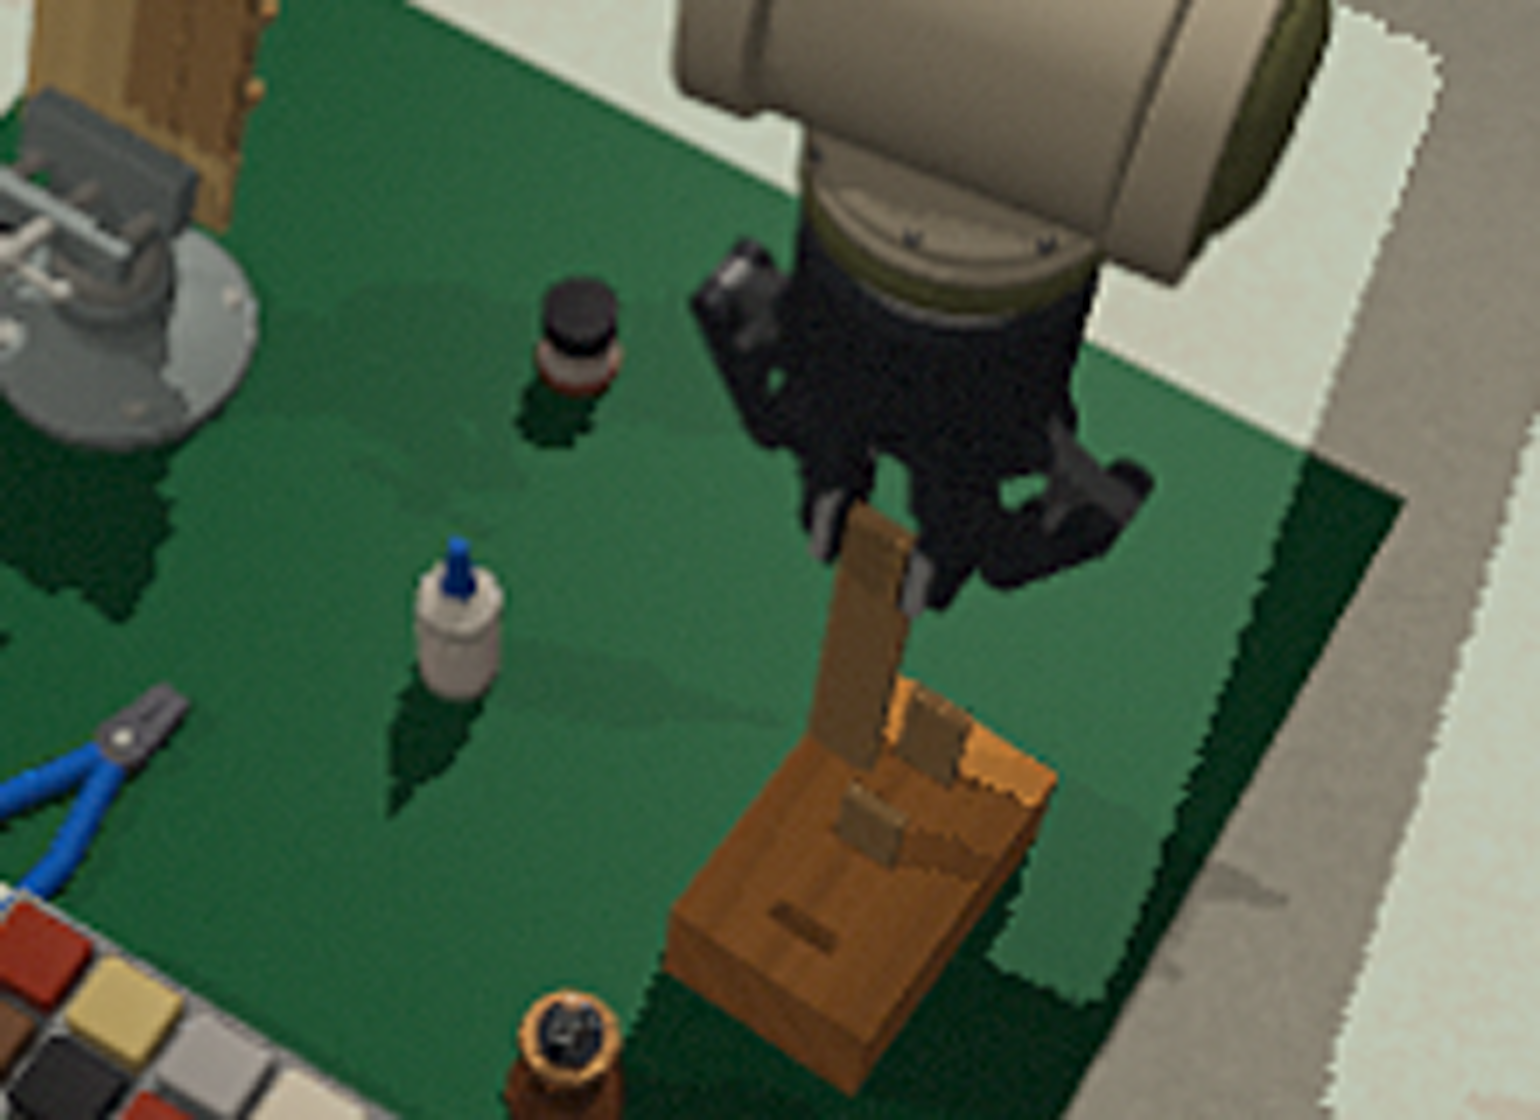

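```bash
cat > hand.py <<'E'
from h import *
import sys
P,Rm=tool();m=camera_model("wrist");I=get_image("wrist")
Y=float(sys.argv[1]);Z=float(sys.argv[2]);L=float(sys.argv[3])
X=[P+Rm@np.array([x,Y+.003,Z+s*.012]) for x in (L,L-.14) for s in (1,-1)]+[P+Rm@np.array([L-.14,Y-.003,Z+s*.012]) for s in (1,-1)]
q=proj(m,X);print(q)
J=I.copy()
crop(I,320,235,65,65,9,"pics/hand.png")
J=cv2.imread("pics/hand.png")
for u,v in q: cv2.circle(J,(int((u+.5-255)*9),int((v+.5-170)*9)),4,(0,0,255),1)
cv2.imwrite("pics/%s.png"%sys.argv[4],J)
E
python3 hand.py .0012 0 .104 h1
```

```text
[[331.8817 187.0337]
 [304.2234 187.0682]
 [344.6865 275.9559]
 [290.5803 276.0079]
 [344.3296 287.4978]
 [290.9957 287.5472]]
```

View pics/h1.png

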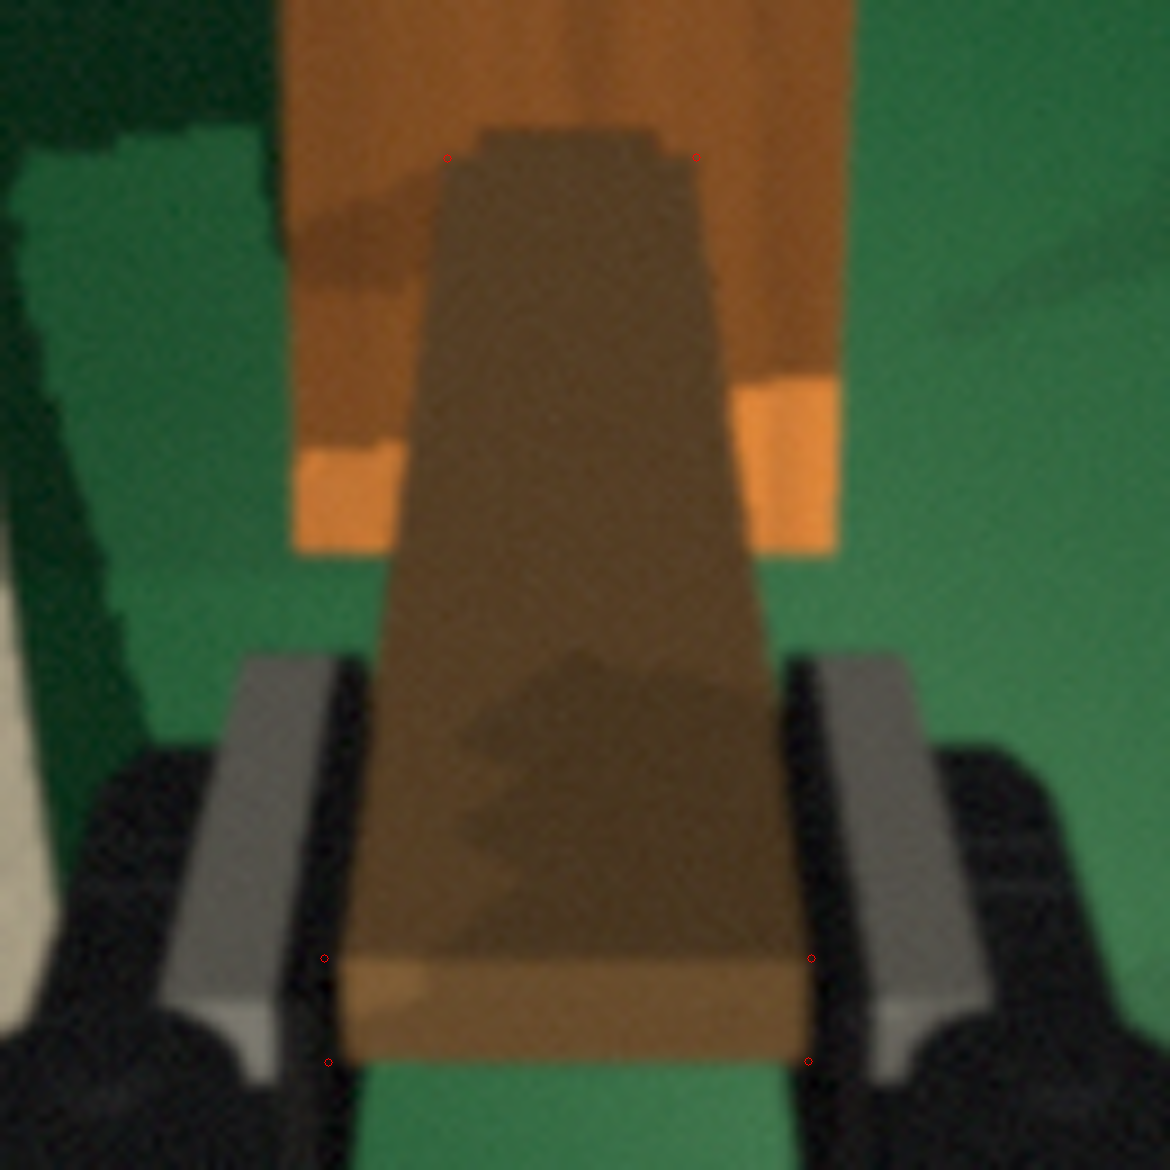

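```bash
cat > tgt.py <<'E'
from fit import *
import sys
# head fit (full=0)
p=[0.5952,-0.188,0.0619,-0.0390,0.2998,0.001,-0.0135,0.0816,-0.0499,0.0493]
Pp,Rh=head(p);BAY=Pp+Rh@[0,p[6],p[7]]
RT=np.column_stack([-Rh[:,2],Rh[:,0],-Rh[:,1]])
HAND=np.array([.104,.0012,0.])
def target(off): return BAY+Rh@np.array(off)-RT@HAND
def foot():
    P,Rm=tool();return Rh.T@(P+Rm@HAND-BAY)
E
python3 - <<'E'
from tgt import *
print(BAY,RT)
t=target([.033,0,.03]);print(t,mv(t,RT)); t=target([.033,0,0]);print(t,mv(t,RT))
E
```

```text
[ 0.5706 -0.2006  0.1398] [[ 0.2951  0.9547 -0.0387]
 [-0.0105 -0.0373 -0.9993]
 [-0.9554  0.2953 -0.001 ]]
[ 0.5614 -0.2004  0.2773] (array([ 0.0255, -0.1067,  0.3976]), array([-0.0287,  0.0057,  0.3077]))
[ 0.5703 -0.2007  0.2486] (array([ 0.0541, -0.0976,  0.3973]), array([-0.0287,  0.0057,  0.3077]))
```

apply_moves(
  fingers=[255, 255, 255, 255, 255],
  translation=[
    [0, 0, 0.03],
    [0, 0, 0.068],
    [0, -0.005, 0.106],
    [0, -0.01, 0.145],
    [0, -0.015, 0.184],
  ],
  angular=[
    [0, 0, 0],
    [0, 0, 0],
    [0, 0, 0.03],
    [0, 0, 0.06],
    [0, 0, 0.1],
  ],
)

```text
time: 7.63
eef_pos: [0.6668, 0.005, 0.3012]
tool_rot: [0.538, 0.458, -0.494, 0.506]
ft_force: [1.3, 0.1, -0.6]
grip_width: 0.268
```

Run:
```python
from tgt import *
t=target([.043,0,.03]);print(t,mv(t,RT))
```

```text
[ 0.5709 -0.2008  0.2802] (array([ 0.0134, -0.0833,  0.2118]), array([-0.0282,  0.0066,  0.2072]))
```

apply_moves(
  fingers=[255, 255, 255, 255, 255],
  translation=[
    [0, -0.01, 0.035],
    [0, -0.02, 0.07],
    [0, -0.03, 0.105],
    [0, -0.04, 0.14],
    [0, -0.05, 0.175],
  ],
  angular=[
    [0, 0, 0.05],
    [-0.01, 0.003, 0.09],
    [-0.02, 0.004, 0.13],
    [-0.025, 0.006, 0.17],
    [-0.028, 0.006, 0.207],
  ],
)

```text
time: 8.05
eef_pos: [0.6046, -0.1658, 0.2971]
tool_rot: [0.578, 0.408, -0.43, 0.561]
ft_force: [-0.1, 0.3, 0.2]
grip_width: 0.262
```

apply_moves(
  fingers=[255, 255, 255],
  translation=[
    [0, 0, 0.02],
    [0, 0, 0.037],
    [0, 0, 0.037],
  ],
  angular=[
    [0, 0, 0],
    [0, 0, 0],
    [0, 0, 0],
  ],
)

```text
time: 8.3
eef_pos: [0.6036, -0.2046, 0.2966]
tool_rot: [0.578, 0.408, -0.432, 0.559]
ft_force: [-0.3, -0.1, -1.2]
grip_width: 0.269
```

Run:
```python
from tgt import *
t=target([.043,0,.01]);print(t,tool()[0],mv(t,RT),foot())
```

```text
[ 0.5769 -0.201   0.2611] [ 0.6036 -0.2046  0.2966] (array([ 0.026 , -0.0361, -0.0024]), array([-0.0044,  0.0007,  0.0011])) [ 0.079  -0.0026  0.036 ]
```

Approach to about 40 mm off the face, then look.

apply_moves(
  fingers=[255, 255, 255, 255, 255],
  translation=[
    [0.01, -0.012, -0.0024],
    [0.02, -0.026, -0.0024],
    [0.026, -0.036, -0.0024],
    [0.026, -0.036, -0.0024],
    [0.026, -0.036, -0.0024],
  ],
  angular=[
    [-0.004, 0, 0],
    [-0.004, 0, 0],
    [-0.004, 0, 0],
    [-0.004, 0, 0],
    [-0.004, 0, 0],
  ],
)

```text
time: 8.72
eef_pos: [0.5781, -0.1975, 0.2626]
tool_rot: [0.577, 0.41, -0.429, 0.562]
ft_force: [0.1, 0.1, 0.3]
grip_width: 0.267
```

apply_moves(
  fingers=[255, 255],
  translation=[
    [0, 0, 0],
    [0, 0, 0],
  ],
  angular=[
    [0, 0, 0],
    [0, 0, 0],
  ],
)

```text
time: 8.88
eef_pos: [0.5788, -0.198, 0.2638]
tool_rot: [0.577, 0.409, -0.429, 0.563]
ft_force: [-0.3, 0.3, -0.3]
grip_width: 0.267
```

```bash
cat > look.py <<'E'
from tgt import *
import pickle
n=sys.argv[1]
print("foot in bay",foot(),"ori err",mv([0,0,0],RT)[1],r.get_obs()["ft_force"])
m=camera_model("wrist");I=get_image("wrist");pickle.dump((m,I),open(n+".pkl","wb"))
u0,v0,w,h,s=[int(a) for a in sys.argv[2:7]]
J=cv2.resize(I[v0:v0+h,u0:u0+w,::-1],None,fx=s,fy=s,interpolation=cv2.INTER_CUBIC)
P,Rm=tool();Q=pts(p)
A={k:Pp+Rh@np.array(v) for k,v in Q.items()};A["bay"]=BAY;A["ptop"]=BAY+Rh@[0,0,.08]
def dot(X,c):
    u,v=proj(m,X)[0];cv2.circle(J,(int((u+.5-u0)*s),int((v+.5-v0)*s)),4,c,1)
for k in A: dot(A[k],(255,0,0))
for x in (HAND[0],HAND[0]-.14):
    for y in (.003,-.003):
        for z in (.012,-.012): dot(P+Rm@(np.array([x,HAND[1]+y,HAND[2]+z])),(0,0,255))
cv2.imwrite("pics/"+n+".png",J)
E
python3 look.py w6 250 140 150 150 5
```

```text
foot in bay [0.0459 0.0029 0.012 ] ori err [ 0.0042  0.001  -0.003 ] [-0.339   0.2583 -0.286 ]
```

View pics/w6.png

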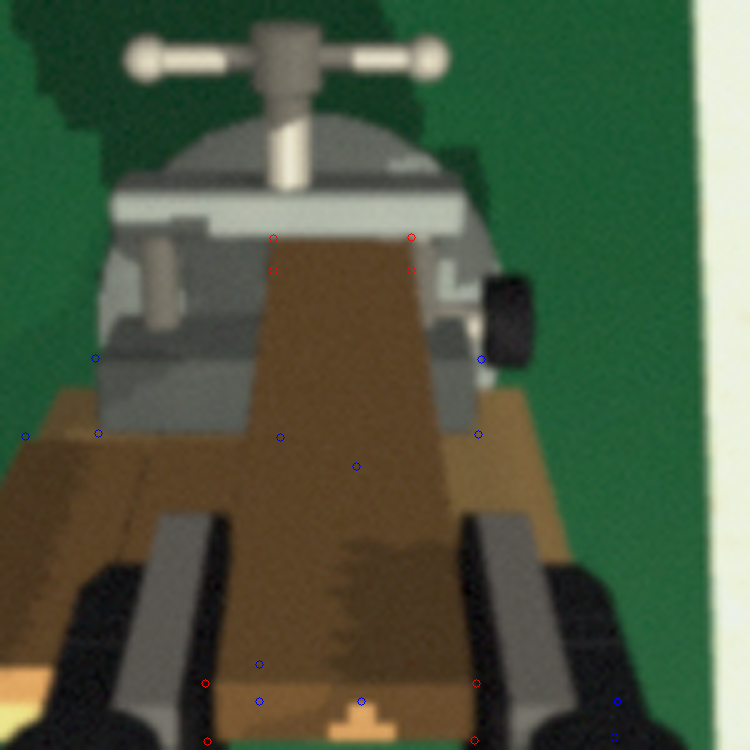

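apply_moves(
  fingers=[255, 255, 255, 255, 255],
  translation=[
    [0.005, -0.008, 0.003],
    [0.012, -0.018, 0.003],
    [0.012, -0.028, 0.003],
    [0.012, -0.036, 0.003],
    [0.012, -0.036, 0.003],
  ],
  angular=[
    [0.004, 0.001, -0.003],
    [0.004, 0.001, -0.003],
    [0.004, 0.001, -0.003],
    [0.004, 0.001, -0.003],
    [0.004, 0.001, -0.003],
  ],
)

```text
time: 9.35
eef_pos: [0.5462, -0.2001, 0.2407]
tool_rot: [0.577, 0.409, -0.431, 0.56]
ft_force: [1.0, -1.1, 0.5]
grip_width: 0.268
```

apply_moves(
  fingers=[255, 255, 255],
  translation=[
    [0, 0, 0],
    [0, 0, 0],
    [0, 0, 0],
  ],
  angular=[
    [0, 0, 0],
    [0, 0, 0],
    [0, 0, 0],
  ],
)

```text
time: 9.6
eef_pos: [0.5478, -0.2003, 0.2415]
tool_rot: [0.577, 0.409, -0.431, 0.56]
ft_force: [0.4, -0.4, 0.8]
grip_width: 0.269
```

```bash
python3 look.py w7 250 140 150 150 5; python3 -c "
from h import *
I=get_image('scene');crop(I,245,160,60,60,6,'pics/s7.png')"
```

```text
foot in bay [ 0.0094 -0.0004 -0.0002] ori err [-0.0002  0.      0.0001] [ 0.3798 -0.3909  0.773 ]
```

View pics/w7.png

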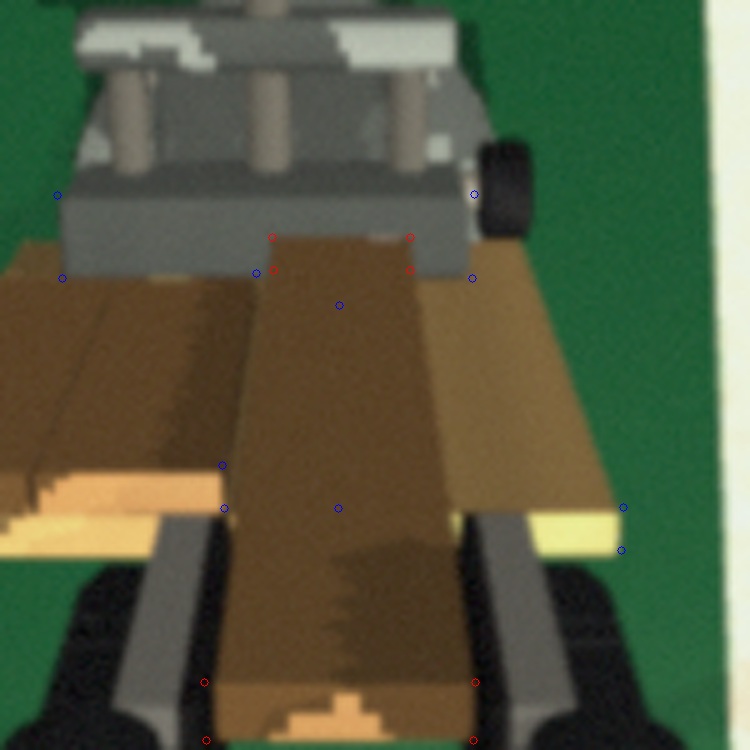

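View pics/s7.png

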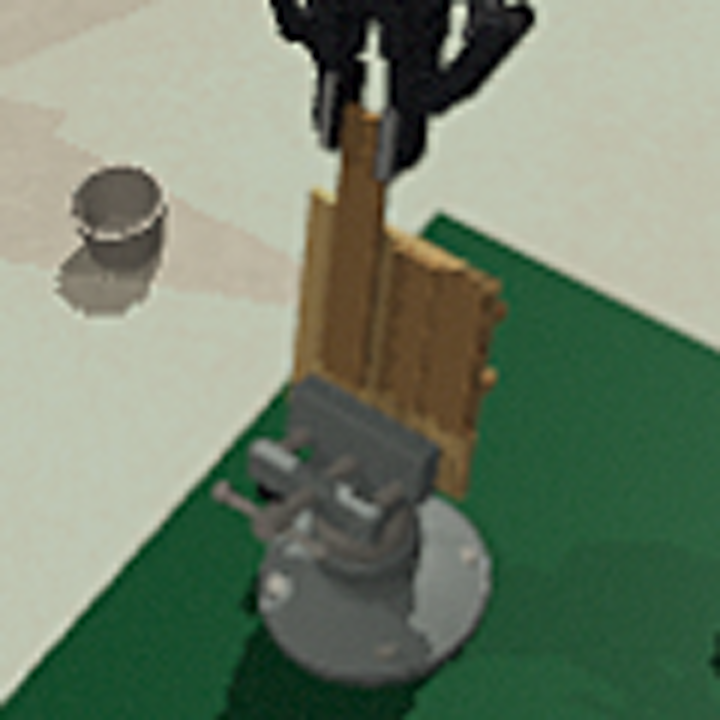

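apply_moves(
  fingers=[255, 255, 255, 255],
  translation=[
    [0, -0.002, 0],
    [0, -0.004, 0],
    [0, -0.004, 0],
    [0, -0.004, 0],
  ],
  angular=[
    [0, 0, 0],
    [0, 0, 0],
    [0, 0, 0],
    [0, 0, 0],
  ],
)

```text
time: 10.03
eef_pos: [0.5435, -0.2, 0.24]
tool_rot: [0.577, 0.409, -0.431, 0.56]
ft_force: [-0.0, -0.2, -0.7]
grip_width: 0.269
```

```bash
cat > st.py <<'E'
from tgt import *
o=r.get_obs();print("t",o["time"],"foot",foot(),"F head",Rh.T@o["ft_force"],"T head",Rh.T@o["wrist_torque"],"ori",mv([0,0,0],RT)[1],"gw",o["grip_width"])
E
python3 st.py
```

```text
t 10.0333 foot [ 0.0048 -0.0003 -0.0003] F head [-0.2067 -0.2239 -0.698 ] T head [0.0031 0.1955 0.0483] ori [-0.0004 -0.0003  0.0008] gw 0.26942937968325276
```

apply_moves(
  fingers=[255, 255, 255, 255],
  translation=[
    [0, -0.001, 0],
    [0, -0.001, 0],
    [0, -0.001, 0],
    [0, -0.001, 0],
  ],
  angular=[
    [0, 0, 0],
    [0, 0, 0],
    [0, 0, 0],
    [0, 0, 0],
  ],
)

```text
time: 10.37
eef_pos: [0.5426, -0.2, 0.2397]
tool_rot: [0.577, 0.409, -0.431, 0.56]
ft_force: [0.4, -0.1, -0.3]
grip_width: 0.267
```

```bash
python3 st.py
```

```text
t 10.3667 foot [ 0.0039 -0.0003 -0.0003] F head [ 0.3468 -0.0946 -0.4052] T head [ 0.0268  0.1584 -0.0098] ori [-0.0003 -0.0003  0.0008] gw 0.2672532385364798
```

apply_moves(
  fingers=[255, 255, 255, 255],
  translation=[
    [0, -0.001, 0],
    [0, -0.001, 0],
    [0, -0.001, 0],
    [0, -0.001, 0],
  ],
  angular=[
    [0, 0, 0],
    [0, 0, 0],
    [0, 0, 0],
    [0, 0, 0],
  ],
)

```text
time: 10.7
eef_pos: [0.5417, -0.1999, 0.2394]
tool_rot: [0.577, 0.409, -0.431, 0.56]
ft_force: [-0.2, 0.1, -0.7]
grip_width: 0.267
```

```bash
python3 st.py
```

```text
t 10.7 foot [ 0.0029 -0.0003 -0.0003] F head [-0.3976  0.0503 -0.6338] T head [-0.051   0.1658 -0.0196] ori [-0.0004 -0.0003  0.0008] gw 0.2674293270921307
```

apply_moves(
  fingers=[255, 255, 255, 255],
  translation=[
    [0, -0.001, 0],
    [0, -0.001, 0],
    [0, -0.001, 0],
    [0, -0.001, 0],
  ],
  angular=[
    [0, 0, 0],
    [0, 0, 0],
    [0, 0, 0],
    [0, 0, 0],
  ],
)

```text
time: 11.03
eef_pos: [0.5407, -0.1999, 0.2391]
tool_rot: [0.577, 0.409, -0.431, 0.56]
ft_force: [0.4, -0.2, -0.2]
grip_width: 0.267
```

```bash
python3 st.py;  python3 look.py w8 250 140 150 150 5
```

```text
t 11.0333 foot [ 0.0019 -0.0003 -0.0003] F head [ 0.3073 -0.1505 -0.3226] T head [0.045  0.1456 0.0363] ori [-0.0003 -0.0003  0.0007] gw 0.26659758936963374
foot in bay [ 0.0019 -0.0003 -0.0003] ori err [-0.0003 -0.0003  0.0007] [ 0.3828 -0.1652 -0.2176]
```

View pics/w8.png

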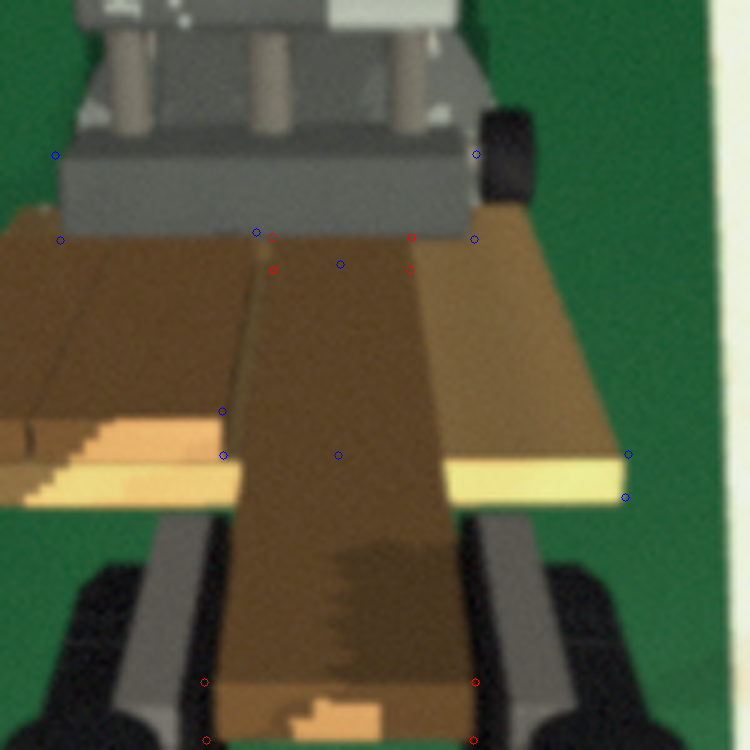

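apply_moves(
  fingers=[255, 255, 255, 255],
  translation=[
    [0, -0.001, 0],
    [0, -0.001, 0],
    [0, -0.001, 0],
    [0, -0.001, 0],
  ],
  angular=[
    [0, 0, 0],
    [0, 0, 0],
    [0, 0, 0],
    [0, 0, 0],
  ],
)

```text
time: 11.42
eef_pos: [0.5399, -0.1999, 0.2389]
tool_rot: [0.577, 0.409, -0.431, 0.56]
ft_force: [1.6, -0.3, 0.3]
grip_width: 0.273
```

```bash
python3 st.py
```

```text
t 11.4167 foot [ 0.0011 -0.0003 -0.0003] F head [ 1.633  -0.2432 -0.2246] T head [-0.0267 -0.135  -0.0156] ori [-0.0003 -0.0002  0.0004] gw 0.2725055788461848
```

apply_moves(
  fingers=[255, 255, 255, 255],
  translation=[
    [0, -0.001, 0],
    [0, -0.001, 0],
    [0, -0.001, 0],
    [0, -0.001, 0],
  ],
  angular=[
    [0, 0, 0],
    [0, 0, 0],
    [0, 0, 0],
    [0, 0, 0],
  ],
)

```text
time: 11.75
eef_pos: [0.5391, -0.1998, 0.2387]
tool_rot: [0.577, 0.409, -0.43, 0.56]
ft_force: [4.1, -0.3, -0.4]
grip_width: 0.273
```

```bash
python3 st.py
```

```text
t 11.75 foot [ 0.0003 -0.0003 -0.0002] F head [ 3.7785 -0.1246 -1.5987] T head [ 0.071  -0.6284 -0.016 ] ori [-0.0003 -0.0001 -0.    ] gw 0.2725563916579278
```

apply_moves(
  fingers=[255, 255, 255, 255],
  translation=[
    [0, -0.0005, 0],
    [0, -0.0005, 0],
    [0, -0.0005, 0],
    [0, -0.0005, 0],
  ],
  angular=[
    [0, 0, 0],
    [0, 0, 0],
    [0, 0, 0],
    [0, 0, 0],
  ],
)

```text
time: 12.08
eef_pos: [0.5387, -0.1998, 0.2386]
tool_rot: [0.578, 0.409, -0.43, 0.561]
ft_force: [5.8, 0.2, -1.3]
grip_width: 0.272
```

```bash
python3 st.py; python3 look.py w9 260 150 125 125 6; python3 st.py
python3 - <<'E'
from h import *
for n,k in (("scene",7),("top",8)):
    I=get_image(n)
    if n=="scene": crop(I,250,150,50,50,8,"pics/s9.png")
    else: crop(I,385,205,45,35,9,"pics/t9.png")
E
python3 st.py
```

```text
t 12.0833 foot [-0.     -0.0003 -0.0002] F head [ 5.1749  0.4505 -3.0068] T head [ 0.145  -1.0026 -0.0223] ori [-0.0003 -0.0001 -0.0004] gw 0.27164042073016104
foot in bay [-0.     -0.0003 -0.0002] ori err [-0.0003 -0.0001 -0.0004] [ 5.8452  0.2258 -1.344 ]
t 12.1333 foot [-0.     -0.0003 -0.0002] F head [ 4.1831 -0.5796 -3.1609] T head [ 0.1067 -0.9071  0.0435] ori [-0.0003 -0.0001 -0.0004] gw 0.27206776708267094
t 12.2333 foot [-0.     -0.0003 -0.0002] F head [ 4.5835  0.6593 -2.4429] T head [ 0.0487 -0.8782  0.0085] ori [-0.0003 -0.0001 -0.0004] gw 0.26941052501024776
```

View pics/w9.png

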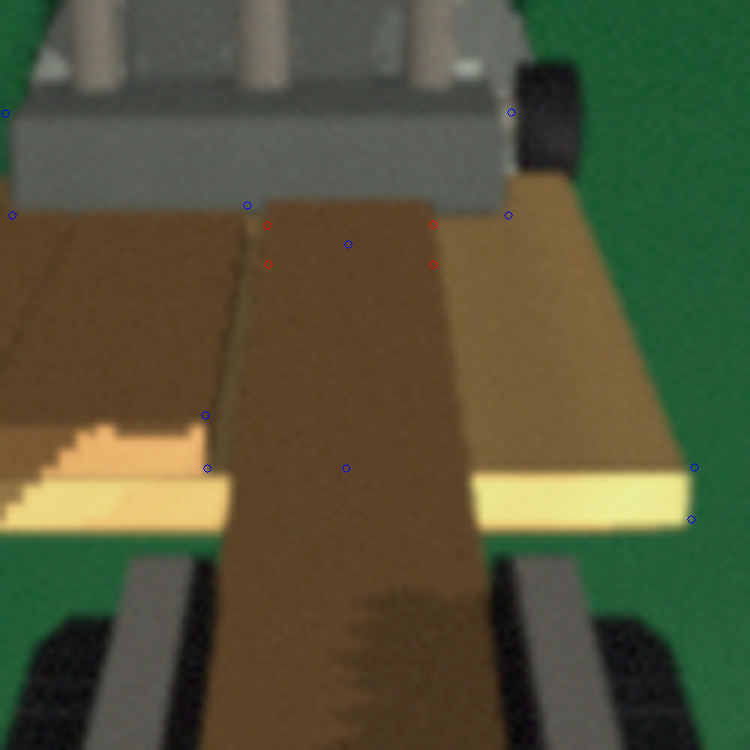

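View pics/s9.png

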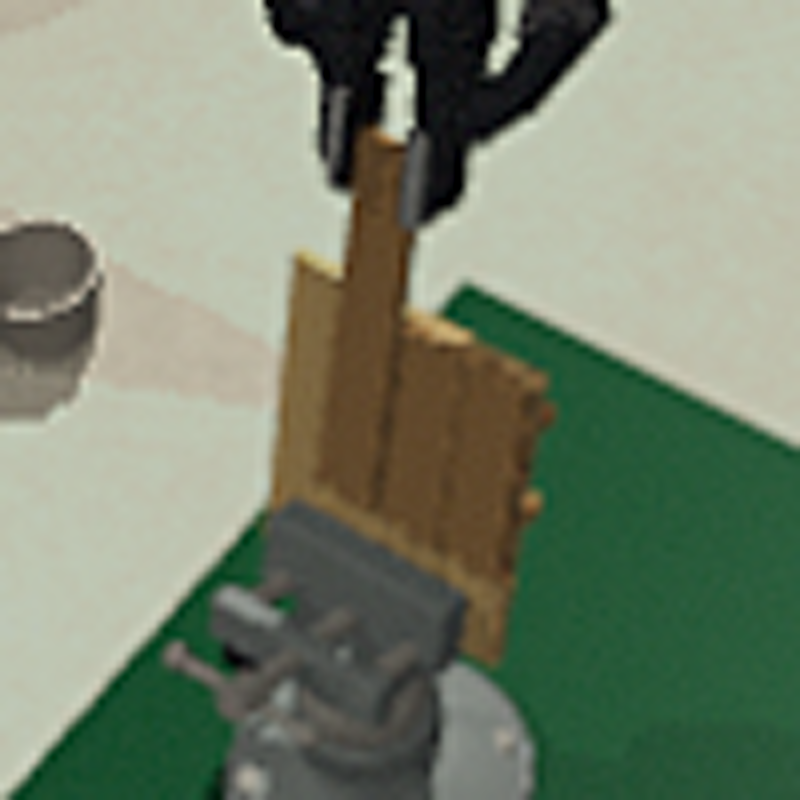

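```bash
cat > f2.py <<'E'
from fit import *
import pickle
def V(n,o,s,c):
    m,I=pickle.load(open(n+".pkl","rb"))
    return m,{k:((u+.5)/s-.5+o[0],(v+.5)/s-.5+o[1]) for k,(u,v) in c.items()}
v1=V("w1",(190,130),6,{"jl":(587,422),"jr":(964,424),"fr":(966,360),"pr":(1086,773),"pbr":(1089,802),"pbl":(473,808),"bt":(771,751),"bb":(771,450),"ot":(467,754),"ob":(519,454),"btp":(773,776)})
v7=V("w7",(250,140),5,{"jl":(63,277),"jr":(470,277),"fr":(470,196),"pr":(618,511),"pbr":(619,554),"bt":(222,472),"btp":(224,512)})
v8=V("w8",(250,140),5,{"jl":(61,236),"jr":(474,238),"fr":(475,157),"pr":(624,459),"pbr":(622,502),"bt":(221,418),"btp":(223,460)})
v9=V("w9",(260,150),6,{"jl":(12,211),"jr":(502,213),"fr":(507,116),"pr":(689,472),"pbr":(687,524),"bt":(207,424)})
for vs in ([v1],[v7],[v8],[v9],[v1,v7,v8],[v7,v8,v9]):
    s=solve(vs,1);p=s.x;Pp,Rh=head(p)
    print(p[3:10],np.degrees(p[4]),"cost",s.cost,"bay",Pp+Rh@[0,p[6],p[7]],"top",Pp+Rh@[0,p[6],p[7]+.08])
    if len(vs)==3: print(np.round(s.fun[:-2].reshape(-1,2),1).tolist())
E
python3 f2.py
```

```text
[-0.0366  0.3005  0.0006 -0.0138  0.0813 -0.0502  0.0491] 17.214857982063805 cost 1.4330817280336672 bay [ 0.5705 -0.2005  0.1396] top [ 0.5468 -0.1997  0.216 ]
[-0.0381  0.3376 -0.0056 -0.0139  0.0764 -0.0515  0.06  ] 19.34274176598536 cost 0.43128165915888395 bay [ 0.5718 -0.2007  0.1341] top [ 0.5454 -0.1992  0.2096]
[-0.0448  0.3462  0.0008 -0.013   0.0748 -0.0513  0.06  ] 19.837137333139275 cost 0.24905934182776157 bay [ 0.5724 -0.2001  0.1324] top [ 0.5453 -0.199   0.2076]
[-0.0455  0.3727 -0.0023 -0.0136  0.0703 -0.0531  0.06  ] 21.355481309392875 cost 0.38412195234110125 bay [ 0.5739 -0.2002  0.1275] top [ 0.5448 -0.1987  0.202 ]
[-0.0396  0.3108  0.0019 -0.0135  0.0809 -0.0499  0.0494] 17.807617139516903 cost 2.7862999935706854 bay [ 0.5706 -0.2005  0.1389] top [ 0.5462 -0.1996  0.2151]
[[-0.1, 0.8], [0.1, -0.1], [0.5, -0.4], [0.6, 0.4], [-0.5, -0.2], [-0.5, -0.3], [0.2, 0.3], [-0.1, -0.6], [-0.1, 0.1], [0.1, -0.9], [-0.1, 0.4], [-0.4, 0.3], [0.1, 0.2], [0.6, -0.3], [0.4, 0.2], [-0.3, -0.0], [0.0, -0.3], [-0.1, 0.2], [-0.3, 0.7], [-0.3, 0.2], [-0.1, -0.5], [0.1, 0.1], [-0.0, -0.0], [0.1, -0.3], [-0.0, 0.0]]
[-0.0414  0.3386 -0.0021 -0.0136  0.0762 -0.0513  0.06  ] 19.40173038169944 cost 1.616758161354938 bay [ 0.572  -0.2004  0.1338] top [ 0.5454 -0.1992  0.2093]
[[-0.3, -0.1], [-0.0, 0.1], [0.5, -0.2], [0.4, 0.2], [-0.4, -0.4], [0.1, -0.3], [-0.1, -0.1], [-0.3, 0.4], [-0.4, 0.1], [-0.1, -0.5], [0.1, 0.3], [-0.1, -0.1], [0.2, 0.0], [0.0, -0.0], [-0.2, 0.4], [0.7, 0.2], [0.4, -0.5], [0.1, 0.5], [-0.1, 0.1], [-0.2, -0.0]]
```

apply_moves(
  fingers=[255, 255, 255, 255, 255],
  translation=[
    [0, -0.0005, 0],
    [0, -0.0005, 0],
    [0, -0.0005, 0],
    [0, -0.0005, 0],
    [0, -0.0005, 0],
  ],
  angular=[
    [0, 0, 0],
    [0, 0, 0],
    [0, 0, 0],
    [0, 0, 0],
    [0, 0, 0],
  ],
)

```text
time: 12.65
eef_pos: [0.5384, -0.1998, 0.2385]
tool_rot: [0.578, 0.409, -0.43, 0.561]
ft_force: [7.0, 0.6, -0.6]
grip_width: 0.266
```

```bash
cat > st2.py <<'E'
from tgt import *
F=[];T=[]
for i in range(6):
    o=r.get_obs();F.append(Rh.T@o["ft_force"]);T.append(Rh.T@o["wrist_torque"]);get_image("top")
F=np.mean(F,0);T=np.mean(T,0);print("t",o["time"],"foot",foot(),"F",F,"T",T,"arm",(T[1]-.16)/(F[0]),"ori",mv([0,0,0],RT)[1],o["grip_width"])
E
python3 st2.py
```

```text
t 12.9 foot [-0.0003 -0.0004 -0.0002] F [ 5.8248  0.5238 -2.6633] T [ 0.1143 -1.1132  0.0468] arm -0.21858814010911962 ori [-0.0003  0.     -0.001 ] 0.2648796494952722
```

apply_moves(
  fingers=[255, 255, 255, 255, 255],
  translation=[
    [0, -0.0005, 0],
    [0, -0.0005, 0],
    [0, -0.0005, 0],
    [0, -0.0005, 0],
    [0, -0.0005, 0],
  ],
  angular=[
    [0, 0, 0],
    [0, 0, 0],
    [0, 0, 0],
    [0, 0, 0],
    [0, 0, 0],
  ],
)

```text
time: 13.37
eef_pos: [0.5379, -0.1998, 0.2384]
tool_rot: [0.578, 0.409, -0.43, 0.561]
ft_force: [6.2, 0.5, -1.1]
grip_width: 0.266
```

```bash
python3 st2.py;python3 look.py w10 260 150 125 125 6
```

```text
t 13.6167 foot [-0.0009 -0.0003 -0.0002] F [ 5.3015  1.0131 -2.1947] T [ 0.1345 -1.0455  0.0227] arm -0.2273964450948973 ori [-0.0003 -0.0001 -0.0007] 0.27017651062203635
foot in bay [-0.0009 -0.0003 -0.0002] ori err [-0.0003 -0.0001 -0.0007] [ 5.682  -0.0163 -0.4777]
```

View pics/w10.png

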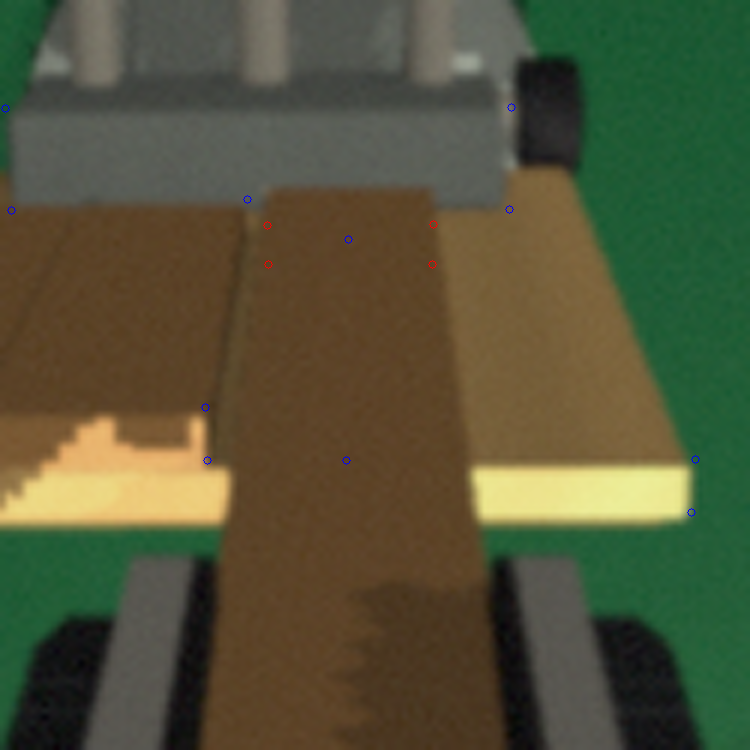

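apply_moves(
  fingers=[255, 255, 255, 255, 255],
  translation=[
    [0, 0.002, 0],
    [0, 0.005, 0],
    [0, 0.005, 0],
    [0, 0.005, 0],
    [0, 0.005, 0],
  ],
  angular=[
    [0, 0, 0],
    [0, 0, 0],
    [0, 0, 0],
    [0, 0, 0],
    [0, 0, 0],
  ],
)

```text
time: 14.13
eef_pos: [0.5418, -0.1999, 0.2393]
tool_rot: [0.577, 0.409, -0.431, 0.56]
ft_force: [0.2, 0.9, -0.1]
grip_width: 0.272
```

```bash
python3 st2.py;python3 look.py w11 250 150 140 145 5
```

```text
t 14.3833 foot [ 0.0033 -0.0003 -0.0003] F [ 0.0571  0.3485 -0.3623] T [0.0016 0.1469 0.0104] arm -0.22978115813839395 ori [-0.0004 -0.0003  0.001 ] 0.2707781586581569
foot in bay [ 0.0033 -0.0003 -0.0003] ori err [-0.0004 -0.0003  0.001 ] [-0.0662  0.5836 -0.4071]
```

View pics/w11.png

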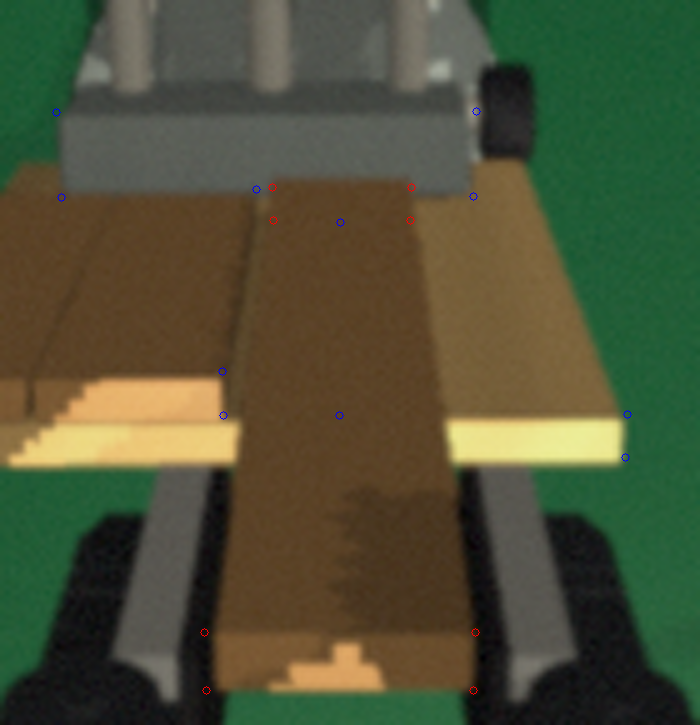

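apply_moves(
  fingers=[255, 255, 255, 255, 255],
  translation=[
    [0, 0, 0],
    [0, 0, 0],
    [0, 0.002, 0],
    [0, 0.004, 0],
    [0, 0.006, 0],
  ],
  angular=[
    [0, 0, 0],
    [0, 0, 0],
    [0, 0, -0.02],
    [0, 0, -0.04],
    [0, 0, -0.06],
  ],
  squeeze=80,
)

```text
time: 14.9
eef_pos: [0.5479, -0.2002, 0.2414]
tool_rot: [0.565, 0.426, -0.448, 0.547]
ft_force: [-0.5, -0.2, -0.4]
grip_width: 0.255
```

apply_moves(
  fingers=[255, 255, 255],
  translation=[
    [0, 0, 0],
    [0, 0, 0],
    [0, 0, 0],
  ],
  angular=[
    [0, 0, 0],
    [0, 0, 0],
    [0, 0, 0],
  ],
)

```text
time: 15.15
eef_pos: [0.5477, -0.2001, 0.2412]
tool_rot: [0.565, 0.426, -0.447, 0.547]
ft_force: [1.0, 0.4, -0.1]
grip_width: 0.252
```

```bash
python3 st2.py;python3 look.py w12 250 150 140 145 5
```

```text
t 15.4 foot [ 0.0031 -0.0003 -0.0001] F [ 0.1547  0.2042 -0.4865] T [-0.0036  0.1436 -0.006 ] arm -0.10583054453347963 ori [-0.0005 -0.0002  0.0606] 0.25627528339728656
foot in bay [ 0.0031 -0.0003 -0.0001] ori err [-0.0005 -0.0002  0.0606] [ 0.4297 -1.1915 -0.0491]
```

View pics/w12.png

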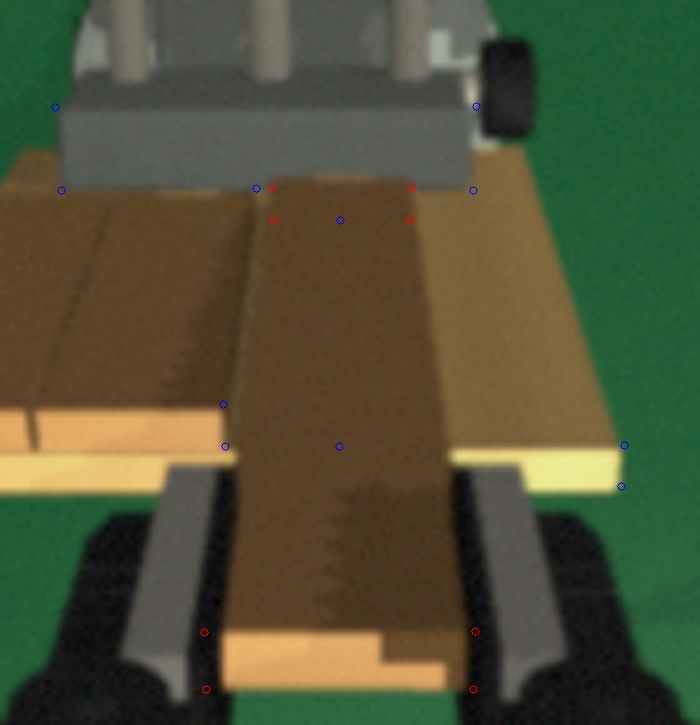

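apply_moves(
  fingers=[255, 255, 255, 255],
  translation=[
    [0, -0.001, 0],
    [0, -0.002, 0],
    [0, -0.002, 0],
    [0, -0.002, 0],
  ],
  angular=[
    [0, 0, 0],
    [0, 0, 0],
    [0, 0, 0],
    [0, 0, 0],
  ],
)

```text
time: 15.83
eef_pos: [0.5459, -0.2001, 0.2409]
tool_rot: [0.565, 0.426, -0.447, 0.547]
ft_force: [-1.0, 0.4, -0.4]
grip_width: 0.254
```

```bash
python3 st2.py
```

```text
t 16.0833 foot [ 0.0012 -0.0003 -0.0001] F [-0.0045 -0.285  -0.0518] T [-0.0014  0.12    0.0075] arm 8.836483428157313 ori [-0.0003 -0.0003  0.0607] 0.25354287545742965
```

apply_moves(
  fingers=[255, 255, 255, 255],
  translation=[
    [0, -0.001, 0],
    [0, -0.001, 0],
    [0, -0.001, 0],
    [0, -0.001, 0],
  ],
  angular=[
    [0, 0, 0],
    [0, 0, 0],
    [0, 0, 0],
    [0, 0, 0],
  ],
)

```text
time: 16.47
eef_pos: [0.545, -0.2001, 0.2406]
tool_rot: [0.565, 0.426, -0.447, 0.547]
ft_force: [-1.1, 0.6, -0.8]
grip_width: 0.251
```

```bash
python3 st2.py
```

```text
t 16.7167 foot [ 0.0002 -0.0003 -0.    ] F [-0.1875  0.3545 -0.127 ] T [-0.      0.0962 -0.0065] arm 0.3404878815731093 ori [-0.0003 -0.0003  0.0607] 0.25508849235549264
```

apply_moves(
  fingers=[255, 255, 255, 255],
  translation=[
    [0, -0.001, 0],
    [0, -0.001, 0],
    [0, -0.001, 0],
    [0, -0.001, 0],
  ],
  angular=[
    [0, 0, 0],
    [0, 0, 0],
    [0, 0, 0],
    [0, 0, 0],
  ],
)

```text
time: 17.1
eef_pos: [0.544, -0.2, 0.2404]
tool_rot: [0.565, 0.426, -0.447, 0.547]
ft_force: [0.3, 0.9, -0.1]
grip_width: 0.257
```

```bash
python3 st2.py
```

```text
t 17.35 foot [-0.0008 -0.0003  0.    ] F [ 0.4646 -0.0654 -0.619 ] T [-0.0089 -0.0818  0.0227] arm -0.5204108751092104 ori [-0.0003 -0.0003  0.0607] 0.2501353147634955
```

apply_moves(
  fingers=[255, 255, 255, 255],
  translation=[
    [0, -0.001, 0],
    [0, -0.002, 0],
    [0, -0.002, 0],
    [0, -0.002, 0],
  ],
  angular=[
    [0, 0, 0],
    [0, 0, 0],
    [0, 0, 0],
    [0, 0, 0],
  ],
)

```text
time: 17.73
eef_pos: [0.5421, -0.1999, 0.24]
tool_rot: [0.565, 0.426, -0.447, 0.547]
ft_force: [2.6, -1.1, -1.3]
grip_width: 0.256
```

```bash
python3 st2.py
```

```text
t 17.9833 foot [-0.0028 -0.0003  0.0002] F [ 1.69   -0.0454 -1.1944] T [ 0.0006 -0.3853  0.0217] arm -0.32266888477627526 ori [-0.0003 -0.0003  0.0606] 0.25061686200557354
```

apply_moves(
  fingers=[255, 255, 255, 255],
  translation=[
    [0, -0.001, 0],
    [0, -0.001, 0],
    [0, -0.001, 0],
    [0, -0.001, 0],
  ],
  angular=[
    [0, 0, 0],
    [0, 0, 0],
    [0, 0, 0],
    [0, 0, 0],
  ],
)

```text
time: 18.37
eef_pos: [0.5411, -0.1999, 0.2397]
tool_rot: [0.565, 0.426, -0.447, 0.547]
ft_force: [2.2, 0.3, -0.3]
grip_width: 0.254
```

```bash
python3 st2.py;python3 look.py w13 250 150 140 145 5
```

```text
t 18.6167 foot [-0.0038 -0.0003  0.0002] F [ 1.8445 -0.0324 -1.2454] T [ 0.0005 -0.5533  0.0247] arm -0.3867027718108727 ori [-0.0003 -0.0002  0.0607] 0.2507306613779671
foot in bay [-0.0038 -0.0003  0.0002] ori err [-0.0003 -0.0002  0.0607] [ 2.5865 -0.2224 -1.0817]
```

View pics/w13.png

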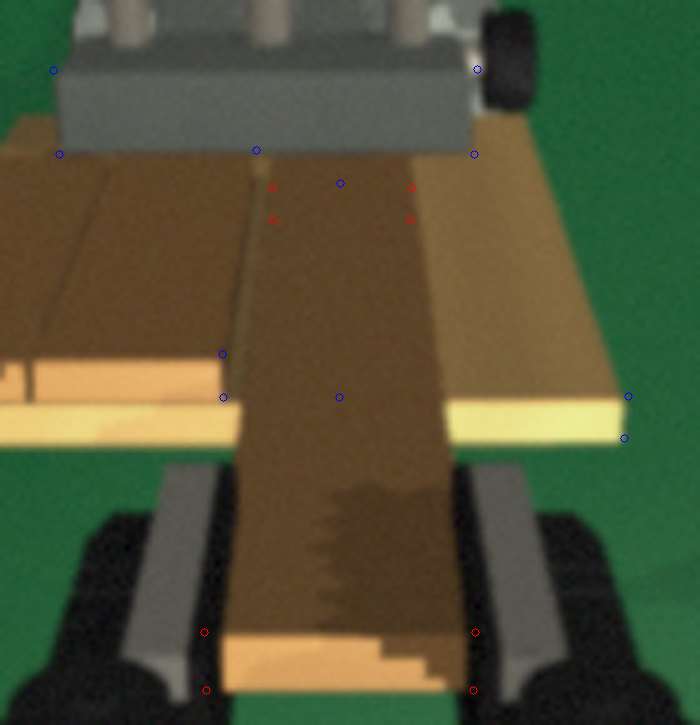

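apply_moves(
  fingers=[255, 255, 255, 255],
  translation=[
    [0, -0.001, 0],
    [0, -0.001, 0],
    [0, -0.001, 0],
    [0, -0.001, 0],
  ],
  angular=[
    [0, 0, 0],
    [0, 0, 0],
    [0, 0, 0],
    [0, 0, 0],
  ],
)

```text
time: 19.05
eef_pos: [0.5402, -0.1998, 0.2395]
tool_rot: [0.565, 0.426, -0.447, 0.547]
ft_force: [4.5, -0.2, -1.2]
grip_width: 0.251
```

```bash
python3 st2.py
```

```text
t 19.3 foot [-0.0048 -0.0003  0.0003] F [ 3.0899  0.3369 -2.0359] T [-0.0106 -0.74    0.0361] arm -0.2912787051779225 ori [-0.0003 -0.0002  0.0607] 0.2569388455418924
```

apply_moves(
  fingers=[255, 255, 255, 255],
  translation=[
    [0, -0.001, 0],
    [0, -0.001, 0],
    [0, -0.001, 0],
    [0, -0.001, 0],
  ],
  angular=[
    [0, 0, 0],
    [0, 0, 0],
    [0, 0, 0],
    [0, 0, 0],
  ],
)

```text
time: 19.68
eef_pos: [0.5392, -0.1998, 0.2392]
tool_rot: [0.565, 0.426, -0.447, 0.547]
ft_force: [4.7, -0.7, -1.3]
grip_width: 0.253
```

```bash
python3 st2.py;python3 look.py w14 250 150 140 145 5
```

```text
t 19.9333 foot [-0.0058 -0.0003  0.0003] F [ 3.6393  0.018  -2.5353] T [-0.0226 -0.9216  0.04  ] arm -0.29719812262536077 ori [-0.0003 -0.0003  0.0607] 0.2512405983953511
foot in bay [-0.0058 -0.0003  0.0003] ori err [-0.0003 -0.0003  0.0607] [ 4.3481 -0.6628 -1.361 ]
```

View pics/w14.png

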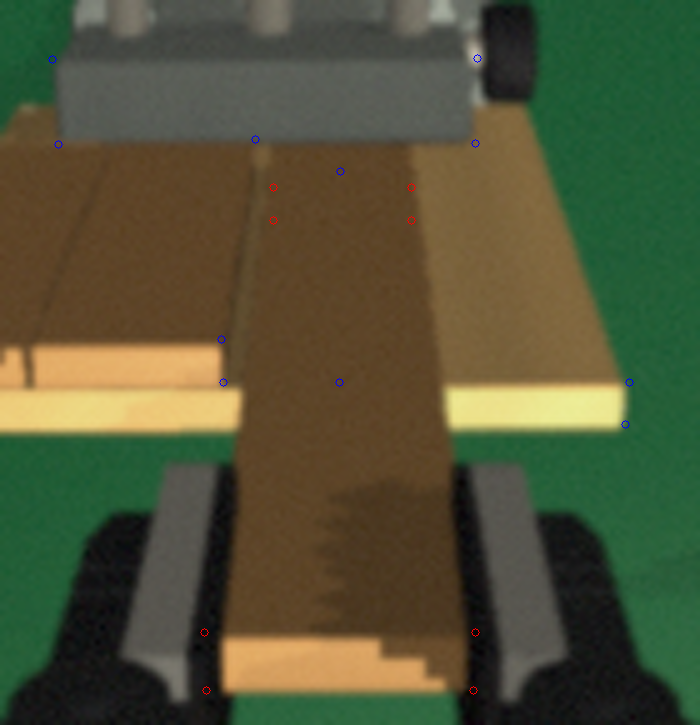

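apply_moves(
  fingers=[255, 255, 255, 255],
  translation=[
    [0, -0.0007, 0],
    [0, -0.0007, 0],
    [0, -0.0007, 0],
    [0, -0.0007, 0],
  ],
  angular=[
    [0, 0, 0],
    [0, 0, 0],
    [0, 0, 0],
    [0, 0, 0],
  ],
)

```text
time: 20.37
eef_pos: [0.5385, -0.1998, 0.239]
tool_rot: [0.565, 0.426, -0.447, 0.547]
ft_force: [4.2, -0.6, -2.4]
grip_width: 0.257
```

```bash
python3 st2.py
```

```text
t 20.6167 foot [-0.0065 -0.0003  0.0004] F [ 3.7876 -0.2363 -3.0441] T [-0.0033 -1.0422  0.0332] arm -0.31740088146837137 ori [-0.0003 -0.0002  0.0607] 0.25265103131633315
```

apply_moves(
  fingers=[255, 255, 255, 255],
  translation=[
    [0, -0.0007, 0],
    [0, -0.0007, 0],
    [0, -0.0007, 0],
    [0, -0.0007, 0],
  ],
  angular=[
    [0, 0, 0],
    [0, 0, 0],
    [0, 0, 0],
    [0, 0, 0],
  ],
)

```text
time: 21.0
eef_pos: [0.5381, -0.1998, 0.239]
tool_rot: [0.565, 0.426, -0.447, 0.547]
ft_force: [7.6, -1.6, -2.2]
grip_width: 0.252
```

```bash
python3 st2.py;python3 look.py w15 250 150 140 145 5
```

```text
t 21.25 foot [-0.0067 -0.0003  0.0004] F [ 5.4205 -0.294  -4.1824] T [-0.0135 -1.3567  0.0683] arm -0.27981078975012413 ori [-0.0003 -0.0002  0.0598] 0.2484250584338164
foot in bay [-0.0067 -0.0003  0.0004] ori err [-0.0003 -0.0002  0.0598] [ 7.0369 -0.8062 -0.7048]
```

View pics/w15.png

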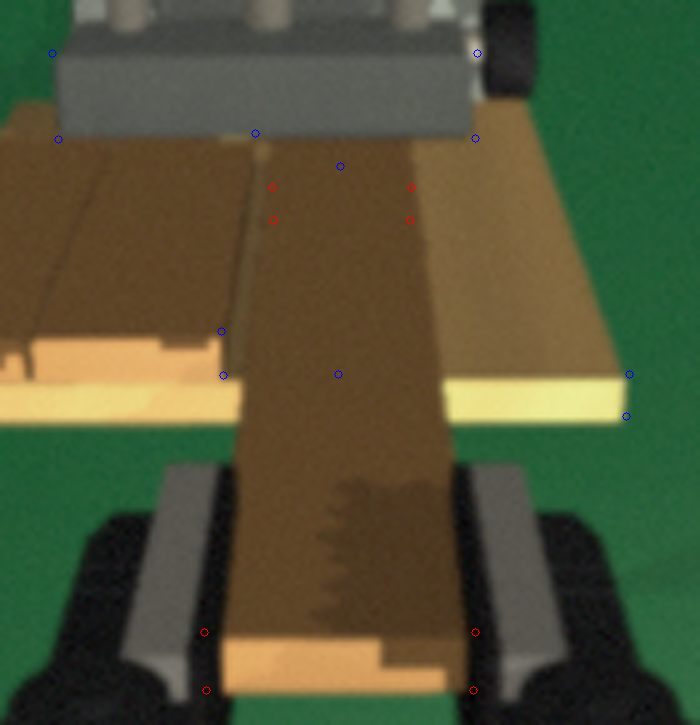

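apply_moves(
  fingers=[255, 255, 255, 255, 255],
  translation=[
    [0, 0, 0],
    [0, 0, 0],
    [0, 0, 0],
    [0, 0, 0],
    [0, 0, 0],
  ],
  angular=[
    [0, 0, 0],
    [0, 0, 0],
    [0, 0, 0],
    [0, 0, 0],
    [0, 0, 0],
  ],
)

```text
time: 21.77
eef_pos: [0.5381, -0.1998, 0.239]
tool_rot: [0.565, 0.426, -0.447, 0.547]
ft_force: [6.3, 0.2, -2.7]
grip_width: 0.253
```

```bash
python3 st2.py
python3 - <<'E'
from tgt import *
m=camera_model("scene");I=get_image("scene");u0,v0,s=205,115,8
J=cv2.resize(I[v0:v0+90,u0:u0+90,::-1],None,fx=s,fy=s,interpolation=cv2.INTER_CUBIC)
for y in (-.012,.012,.0145,.0385):
    for z in (0,.08,.14):
        if z==.14 and y>.013: continue
        u,v=proj(m,BAY+Rh@[.006,y,z])[0];cv2.circle(J,(int((u+.5-u0)*s),int((v+.5-v0)*s)),4,(0,0,255),1)
cv2.imwrite("pics/s15.png",J)
for k in ["pot_a","glue","figure","cutters","mixing_cup"]:
    print(k,[np.round(d["xy"],0) for d in tip_of("scene",k)[:2]])
E
```

```text
t 22.0167 foot [-0.0068 -0.0003  0.0004] F [ 5.752  -0.0721 -4.108 ] T [ 0.0163 -1.3813  0.0462] arm -0.26795622600929303 ori [-0.0003 -0.0002  0.0599] 0.2506269229040037
pot_a [array([462., 274.]), array([312., 199.])]
glue [array([290., 243.]), array([311., 202.])]
figure [array([309., 306.]), array([246., 184.])]
cutters [array([241., 259.]), array([460., 275.])]
mixing_cup [array([208., 139.])]
```

View pics/s15.png

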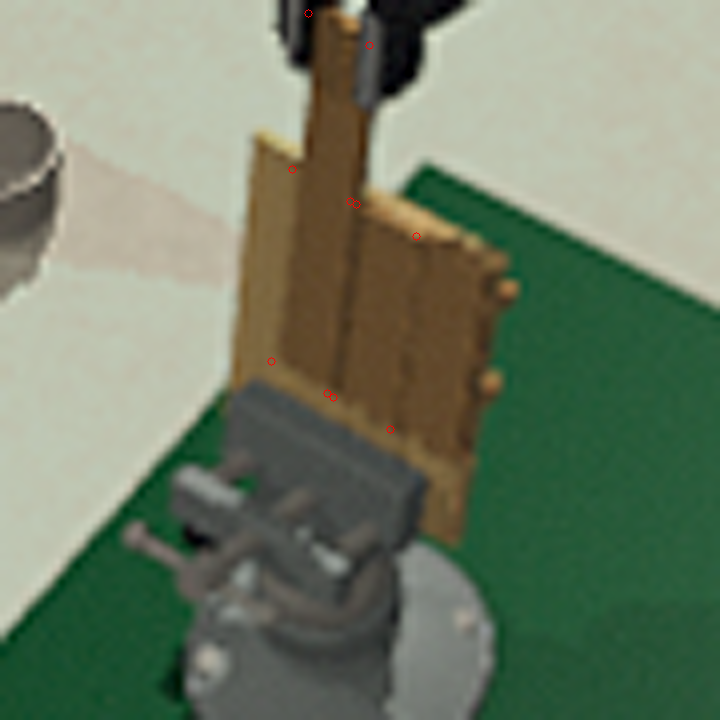

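```bash
python3 -c "
from plant import r
print(r.get_obs()['ft_force']);print(r.job_done());print(r.get_obs()['ft_force'],r.get_obs()['time'])"
```

```text
[ 6.41015162 -0.33475252 -2.06162211]
the job is handed in; nothing more can be done
None
the job is handed in; nothing more can be done
```

I drew the full-length strip out of the far slot, laid it on the panel beside the last board, and handed the job in at about 22 s. The gripper is still holding it there at 80 N.

**First press failed.** It touched only at the panel's top edge, and the foot lifted about 3 mm. I backed off, gripped harder, tipped the foot in by 0.06 rad and pressed again. The foot touched first. Then the force jumped and the tool all but stopped as the top edge seated.

**Last checks:**
- **Pressing force:** steady at about 5.4–5.8 N along the panel normal. A pull of about 4 N down the slope also showed in the wrist force; I put it down to friction and did not resolve it.
- **Fit:** the wrist picture shows an even gap of about 2.5 mm to the last board, and the foot level with its neighbours. The scene camera shows the feet in one line.
- **Flushness:** inferred from the force jump and the foot's position in the picture, not measured directly. My estimates of the panel's lean from different views ran from 17.2 to 21.4 degrees; the first wide view and a joint fit gave 17.2 to 17.8.
- **Model disagreement:** in the scene camera, the predicted points sat about 1.5 px off, which is within the calibration error.
- **Other things:** the offcuts looked undisturbed right after the draw. At the end the glue, figure, cutters and mixing cup read within 4 px of their starting positions. The two pots share a class, and both still showed in place.

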